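Feed samples into a dry box through its tunnel

ROBOT

A 6-joint arm with a two-finger parallel gripper is mounted at the origin on the work surface. World frame = base frame: x ahead of the robot, y to its left, z up, the work surface at z = 0. Lengths are in m, angles in degrees, forces in N, time in s.
With the tool pointing down it reaches from about 0.35 to 0.875 m from the base axis. Payload 4.2 kg.
Tool frame: the origin (TCP) lies at the very end of the fingers, on their centre line; the grasp point (between the pads) lies 19 mm behind it; z points along the fingers, y is the line along which they close (so a half turn about z gives the same grasp; the last joint's range is limited). The gripper opens to 87 mm and grips with 3 to 60 N. Pads are 19 mm wide; open, the fingers measure 117 mm over their backs; the gripper's body (75 mm by 190 mm) begins 51 mm behind the grasp point.
Start: joints at [85.577, 22.042, 0.453, 0, -68.411, -14.817], TCP at [0.206, 0.59, 0.189] pointing down, gripper open.
Joint ranges: [-179.83, 179.83], [-69.29, 118.12], [-61.27, 80.66], [-181.25, 117.63], [-171.15, -9.14], [-177.46, 177.46]. Speed limits (degrees/s): [159.86, 159.86, 180, 180, 180, 180].

INTERFACE

Orientations are given as a 3x3 rotation matrix whose columns are the frame's x, y, z axes.
In Python, from station import * gives the robot as it stands.
- The arm moves only by the shell command python3 -m pendant 'ROWS'. ROWS is JSON, a list of rows, each an object of numbers: "x", "y", "z": the shift along the world's x, y, z normalised to -1 to 1, where 1 is 250 mm; "rx", "ry", "rz": the turn, a rotation vector about the world's x, y, z normalised to -1 to 1, where 1 is 180 degrees; "claw": the opening, from 0 (shut) to 1 (fully open). A call has exactly 8 rows; each row is the pose to reach, as a shift and turn from the pose commanded when the call began, turning the shorter way round; what a row does not reach only later rows make up. A row lasts 1/8 s, in which the tool goes at most 62.5 mm and 10.7 degrees, less where a joint would pass 70% of its speed; a pose out of reach is approached as far as the arm can. A call with a number of a shift or a turn outside -1 to 1 is refused whole. A call with a gripper value outside its range is refused whole. The fingers move at their own pace and stop on an object; the grip force is fixed at half the most. Time passes only in rows, so rows that repeat a pose let the fingers close, or fill a call up. It gives the time, the measured TCP pose, the force, the opening and the grip force at its end, in the units of the state.
- sense(): the state, without advancing time (a new reading comes with each control period).
- capture(name): name is "side" or "top"; returns a dict with "color" (384x512x3 uint8, red, green, blue), "mtx" (3x3 intrinsics, pixels), "world_to_cam" (4x4, takes a point from world to camera coordinates). Camera axes: x right, y up, looking along -z (the intrinsics and any distortion apply to the point x, -y, -z); pixel columns grow to the right and rows downward; lengths in m; the calibration is good to about 2 mm. A picture is of the moment at which its call begins. There is no depth.
- finish_job(): hands the job in; it is judged then, once.
Trained networks look in a picture, given as the dict that the camera call returned (one of the last four; its "shot" number tells which), for a name from the list of things; names that differ only in an ending like _2 or _b are one class to them, and where a whole thing is asked for, a point or a joint stands for the part that bears it (a point fixed in the world has none). Each returns a list of dicts, best first, with "conf" (0 to 1); they miss things now and then, are a little off and sometimes report something else, mostly with a low value. They report only what shows in the picture. A call takes as long as a camera call. They do not tell look-alikes from the thing itself.
- search_frame(picture, label): "centre" ([column, row] in pixels, amid what is visible of it).
- regions_of(picture, label): "region" (384x512 bool, what is visible of it) and "centre" ([column, row] in pixels, amid what is visible of it).
The state is a dict: "time_s": time; "joints": joint angles; "joint_velocities": joint speeds; "effort": joint torques, N m; "tcp_pos": TCP position; "ee_rot": TCP orientation; "wrist_force": force on the tool from outside, world axes, zero at the start; "moment": the same for the moment, N m; "gripper_width": opening from 0.0 (shut) to 1.0 (fully open); "gripper_force": force on a finger pad.
Only numpy, scipy, OpenCV 4.12 (cv2) and the standard library are available. Lean on these libraries where they do the work, as an engineer would, in place of code of your own. Each camera call takes 0.05 s, during which the arm holds its last target. There are 200 camera calls.

TASK

Slide the dry box's shutter fully open, then put every sample piece on the bench (whichever there are of the round amber weighing bottle, round tin, square steel cell, oblong white holder and brass weight) in the guide trough and feed them through the tunnel with the wooden push stick until all are wholly inside the clear chamber. Then slide the shutter fully shut and lay the stick back in its rack as you found it. Leave the other glassware and tools on the bench where they are.

Things in the scene. Friction and masses are not known exactly. Their poses are not given: they have to be found in the camera images.
- drybox: Clear-topped dry box for samples, fixed to the bench, at a different place and yaw each time. Origin on the bench under the middle of the tunnel mouth; x is the feeding direction, z up. Along x: open trough from -150 mm to 0, roofed tunnel from 0 to 90 mm, closed chamber from 90 to 305 mm. One level, slippery floor, 5 mm above the bench. The only way in is the tunnel.
- trough_mid (a point): Middle of the open guide trough, on its grey floor, 75 mm before the tunnel mouth; axes as the dry box's. The trough is 150 mm long, 46 mm wide inside; its walls are 6 mm thick, tops 15 mm above the bench; its outer end (towards -x) is open.
- tunnel_end (a point): Middle of the tunnel's inner end, on the floor, 90 mm past the mouth; axes as the dry box's. The tunnel is 46 mm wide and 50 mm high inside, its roof top 60 mm above the bench.
- chamber_mid (a point): Middle of the chamber, on its floor, 197 mm past the tunnel mouth. The chamber is about 210 mm long, 116 mm wide and 55 mm high inside, walls and roof clear, roof top 65 mm above the bench. It holds all the pieces; those inside may be pushed on by those that follow.
- shutter (a joint): The aluminium shutter across the tunnel mouth, in m: 0 = closed (plate centred across the tunnel), 0.06 = fully open. It slides level along the dry box's -y direction and stays where it is left; about 1.5 N moves it. It starts shut or open by a crack.
- shutter_tab (a point): Grip point on the black tab on top of the shutter, 80 mm above the bench and 4.5 mm in front of the tunnel mouth (x = -4.5 mm in the dry box's frame; y = minus the shutter's joint value). The tab is 14 mm thick along the dry box's x, 30 mm along its y, and spans heights 59 to 95 mm.
- stick: Wooden push stick, 110 g. Origin under the centre of its grip block; x points to the tip. Grip block 44 mm (x) by 16 mm (y) by 58 mm high; a bar 18 mm wide and 12 mm high runs forward on its underside to a push blade (34 mm wide, 24 mm high) whose front face is at x = 190 mm. It lies in its rack at the start, underside 6 mm above the bench.
- stick_tip (a point): Middle of the front face of the stick's push blade, at the level of the stick's underside; 190 mm ahead of the grip block's centre.
- rack: Grey rack for the stick, fixed: a plate 250 x 60 mm, 6 mm thick, with a rail along either long side (48 mm apart inside, tops 16 mm above the bench). Origin on the bench under the place of the stick's grip block; x points along the rack the way the tip lies. The plate spans x = -41 to 209 mm.
- bottle: Sample piece: round amber glass weighing bottle with a flat green lid, diameter 34, height 36 mm, 50 g. May be absent. Its origin is the centre of its underside, z up.
- tin: Sample piece: round aluminium tin, diameter 39, height 32 mm, 50 g. May be absent. Its origin is the centre of its underside, z up.
- cell: Sample piece: square steel cell, 30 x 30 mm, height 36 mm, with a small round window on top, 100 g. May be absent. Its origin is the centre of its underside, z up.
- holder: Sample piece: oblong white plastic holder, 44 mm (x) by 32 mm (y), height 34 mm, 50 g. It runs lengthways through the tunnel. May be absent. Its origin is the centre of its underside, z up.
- weight: Sample piece: round brass reference weight, diameter 28, body 30 mm high with a small knob on top (41 mm in all), 120 g. May be absent. Its origin is the centre of its underside, z up.
- beaker: Bystander: empty glass beaker, 64 mm wide, 85 mm high. Origin under its centre.
- flask: Bystander: conical glass flask, 72 mm wide, 103 mm high. Origin under its centre.
- dish: Bystander: flat glass dish, 50 mm wide, 14 mm high. Origin under its centre.
- spatula: Bystander: narrow steel lab spatula, 160 mm long, 14 mm wide, lying flat.
- reagent: Bystander: amber jar with black cap, 52 mm wide, 90 mm high. Origin under its centre.
- dropper: Bystander: small amber bottle with white cap, 36 mm wide, 65 mm high. Origin under its centre.
There are look-alikes about, which are no part of the job. What is shaped like the holder but pink or purple is not meant.

How it is judged (in metres and radians):
On the way, in this order (a step that is already met when the one before it is completed fails the run):
1. the shutter is slid fully open (value of joint shutter above 0.05 m), for 0.2 s.
2. every sample piece present is inside the chamber, beyond the tunnel, with the shutter open (x of bottle in the frame of drybox between 0.102 and 0.31 m and y of bottle in the frame of drybox between -0.062 and 0.062 m and z of each of bottle, tin, cell, holder, weight in the frame of drybox below 0.06 m and x of tin in the frame of drybox between 0.102 and 0.31 m and y of tin in the frame of drybox between -0.062 and 0.062 m and x of cell in the frame of drybox between 0.102 and 0.31 m and y of cell in the frame of drybox between -0.062 and 0.062 m and x of holder in the frame of drybox between 0.102 and 0.31 m and y of holder in the frame of drybox between -0.062 and 0.062 m and x of weight in the frame of drybox between 0.102 and 0.31 m and y of weight in the frame of drybox between -0.062 and 0.062 m and value of joint shutter above 0.05 m), for 0.2 s.
3. the shutter is slid shut (value of joint shutter below 0.005 m), for 0.2 s.
At the end, for the whole second after the job is handed in: Every sample piece present rests in the chamber (centre at least 12 mm beyond the tunnel), the shutter is within 5 mm of shut, and the stick lies flat and at rest between the rack's rails, within 35 mm of its place lengthways and 0.2 rad of the rack's line, tip to the same end as before (x of bottle in the frame of drybox between 0.102 and 0.31 m and y of bottle in the frame of drybox between -0.062 and 0.062 m and z of each of bottle, tin, cell, holder, weight in the frame of drybox below 0.06 m and x of tin in the frame of drybox between 0.102 and 0.31 m and y of tin in the frame of drybox between -0.062 and 0.062 m and x of cell in the frame of drybox between 0.102 and 0.31 m and y of cell in the frame of drybox between -0.062 and 0.062 m and x of holder in the frame of drybox between 0.102 and 0.31 m and y of holder in the frame of drybox between -0.062 and 0.062 m and x of weight in the frame of drybox between 0.102 and 0.31 m and y of weight in the frame of drybox between -0.062 and 0.062 m and linear speed of each of bottle, tin, cell, holder, weight, stick below 0.02 m/s and x of stick in the frame of rack between -0.035 and 0.035 m and y of stick in the frame of rack between -0.02 and 0.02 m and z of stick in the frame of rack below 0.012 m and angle between the x axis of stick and the x axis of rack, either way round below 0.2 rad and x of stick_tip in the frame of rack above 0.1 m and angle between stick's own z axis and vertical below 0.15 rad and value of joint shutter below 0.005 m); the robot touches nothing.
It fails at once if another piece of glassware or tool on the bench is moved more than 5 cm (distance of any of beaker, flask, dish, spatula, reagent, dropper from where it was at the start of the episode above 0.05 m).
It fails at once if other glassware is knocked over (angle between any of beaker, flask, dish, reagent, dropper's own z axis and vertical above 0.7 rad).
Of bottle, tin, cell, holder, weight only 3 to 5 are there at a start; the rules pass over those that are not, and their reading is None.
At some moment in a run one of bottle, tin, cell, holder, weight may be knocked a few centimetres aside while the robot is not near it.
It also fails if it takes over 210 s, if anything falls off the work surface, if the arm or the gripper's body presses on something with over 40 N, if the wrist force passes 120 N, or if a joint passes its speed limit or range.

## Working session

There is one attempt and no reset: what is moved stays moved. The work goes in short steps, Python scripts to look and compute and a shell command to move; the robot and the scene stay as the last step left them, time stands still between calls to the robot, and variables do not carry over. Pictures are saved under pics/ and viewed, at most 14 in all, crops included, and the job is handed in when it is done.

```bash
ls; mkdir -p pics; cat > h.py <<'E'
from station import *
import numpy as np, cv2
def pix2world(p,px,z):
    K=p["mtx"];T=p["world_to_cam"]
    u=np.linalg.solve(K,[px[0],px[1],1.]);d=np.array([u[0],-u[1],-u[2]])
    R=T[:3,:3];c=-R.T@T[:3,3];w=R.T@d
    return c+w*(z-c[2])/w[2]
def w2p(p,X):
    T=p["world_to_cam"];c=T[:3,:3]@np.asarray(X,float)+T[:3,3]
    q=p["mtx"]@[c[0],-c[1],-c[2]];return q[:2]/q[2]
def save(p,name,crop=None,s=1):
    im=cv2.cvtColor(p["color"],cv2.COLOR_RGB2BGR)
    if crop: im=im[crop[1]:crop[3],crop[0]:crop[2]]
    cv2.imwrite("pics/"+name,cv2.resize(im,None,fx=s,fy=s,interpolation=cv2.INTER_CUBIC))
E
python3 - <<'E'
from h import *
t=capture("top");s=capture("side")
im=cv2.cvtColor(t["color"],cv2.COLOR_RGB2BGR)
cv2.imwrite("pics/t0.png",cv2.resize(im,(800,600)))
save(s,"s0.png",s=1.5)
for n in("top","side"):
  p=t if n=="top" else s
  print(n,p["mtx"].round(1).tolist(),(-p["world_to_cam"][:3,:3].T@p["world_to_cam"][:3,3]).round(3))
for l in "drybox shutter stick rack bottle tin cell holder weight beaker flask dish spatula reagent dropper".split():
  r=search_frame(t,l)
  print(l,[(round(q["conf"],2),np.round(q["centre"]).tolist(),pix2world(t,q["centre"],.035)[:2].round(3).tolist()) for q in r[:4]])
print(sense())
E
```

```text
pics
top [[350.3, 0.0, 256.5], [0.0, 350.3, 190.0], [0.0, 0.0, 1.0]] [0.481 0.003 0.891]
side [[418.6, 0.0, 257.4], [0.0, 418.6, 195.6], [0.0, 0.0, 1.0]] [ 0.037 -0.533  0.713]
drybox [(0.82, [153.0, 162.0], [0.635, 0.222]), (0.53, [161.0, 249.0], [0.425, 0.199])]
shutter [(0.72, [316.0, 144.0], [0.683, -0.181]), (0.63, [215.0, 168.0], [0.621, 0.072])]
stick [(0.78, [377.0, 200.0], [0.541, -0.331])]
rack [(0.65, [372.0, 197.0], [0.549, -0.317])]
bottle []
tin [(0.75, [361.0, 120.0], [0.745, -0.296]), (0.57, [214.0, 165.0], [0.629, 0.074])]
cell [(0.39, [103.0, 254.0], [0.413, 0.334])]
holder [(0.64, [223.0, 213.0], [0.51, 0.051]), (0.61, [276.0, 271.0], [0.37, -0.078]), (0.6, [259.0, 236.0], [0.454, -0.036]), (0.49, [300.0, 233.0], [0.46, -0.135])]
weight []
beaker [(0.79, [100.0, 256.0], [0.409, 0.342]), (0.33, [380.0, 197.0], [0.55, -0.337])]
flask [(0.72, [360.0, 120.0], [0.745, -0.295])]
dish [(0.67, [235.0, 260.0], [0.397, 0.022]), (0.64, [153.0, 167.0], [0.622, 0.222])]
spatula [(0.74, [216.0, 165.0], [0.627, 0.07]), (0.56, [251.0, 107.0], [0.777, -0.017])]
reagent [(0.83, [206
[... 189 characters left out ...]
113223e+01, -1.48147289e+01]), 'joint_velocities': array([-0.00775123,  0.01637522, -0.08124382, -0.15842646, -0.03050929,
        0.04804801]), 'effort': array([ 4.22159628e-04, -3.90435326e+01,  1.87619662e+01,  4.22407195e+00,
        1.55329937e-02, -1.59280921e-05]), 'tcp_pos': array([0.20590884, 0.59008135, 0.18947944]), 'ee_rot': array([[ 9.44159052e-01, -3.29490036e-01, -1.69711795e-05],
       [-3.29490035e-01, -9.44159052e-01,  5.03761192e-05],
       [-3.26219220e-05, -4.19712345e-05, -9.99999999e-01]]), 'wrist_force': array([ 0.15134125,  0.06283864, -0.32360611]), 'moment': array([ 0.01136996, -0.03117546,  0.0711619 ]), 'gripper_force': 0.0, 'gripper_width': 0.9999216742107114}
```

View pics/t0.png

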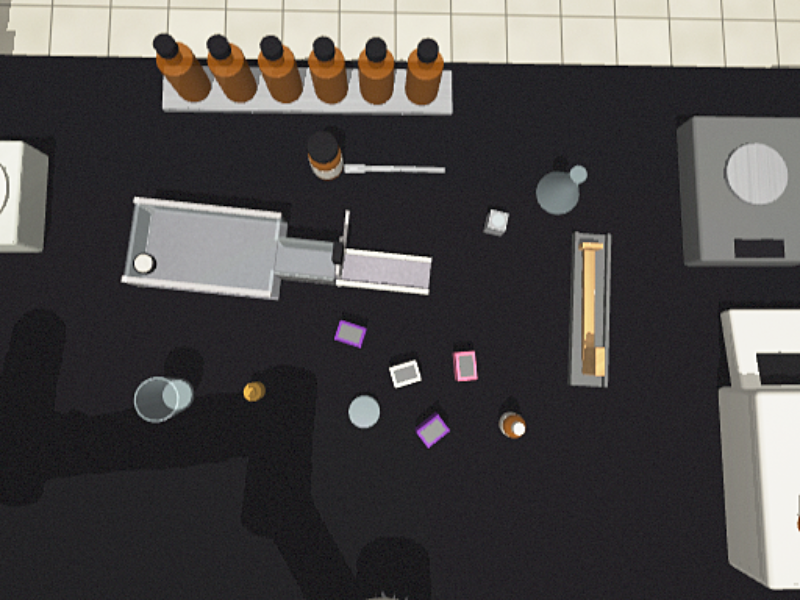

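View pics/s0.png

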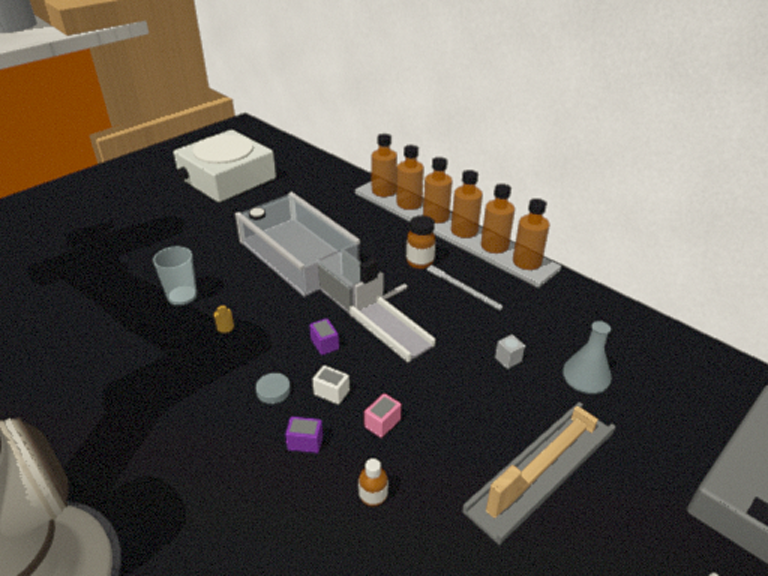

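The top view shows the cell at (318,142) px, the white holder at (259,239) and the brass weight at (163,250). The pink and purple holders at (297,234), (223,213) and (276,275) are look-alikes. The dropper and reagent are amber bystanders, and I see no bottle or tin. The white disc at (92,168) sits inside the chamber. I'll do one close check crop and measure.

```bash
python3 - <<'E'
from h import *
t=capture("top")
c=cv2.cvtColor(t["color"],cv2.COLOR_RGB2BGR)
f=lambda a:cv2.resize(a,None,fx=3.6,fy=3.6,interpolation=cv2.INTER_CUBIC)
A=f(c[115:195,110:330]);B=f(c[205:285,150:370])
cv2.imwrite("pics/m1.png",np.vstack([A,B]))
im=t["color"].astype(int);hsv=cv2.cvtColor(t["color"],cv2.COLOR_RGB2HSV)
def blob(mask,x0,y0,x1,y1,name):
  m=np.zeros(mask.shape,np.uint8);m[y0:y1,x0:x1]=mask[y0:y1,x0:x1]*255
  cs,_=cv2.findContours(m,cv2.RETR_EXTERNAL,cv2.CHAIN_APPROX_NONE);k=max(cs,key=cv2.contourArea)
  r=cv2.minAreaRect(k);b=cv2.boxPoints(r);print(name,np.round(r[0],1),np.round(r[1],1),b.round(1).tolist());return r,b
blob(im.min(2)>130,245,225,275,250,"holder")
blob(im.min(2)>110,305,130,330,155,"cell")
blob((hsv[...,1]>120)&(hsv[...,2]>80),150,238,175,260,"weight")
r,b=blob((hsv[...,1]>60)&(hsv[...,2]>90),360,145,400,255,"stick")
blob(im.min(2)>100,215,150,280,192,"trough")
E
```

```text
holder [258.8 238.9] [13.6 18. ] [[248.10000610351562, 235.3000030517578], [265.20001220703125, 229.60000610351562], [269.5, 242.5], [252.39999389648438, 248.1999969482422]]
cell [317.9 142.1] [12.5 15.1] [[309.79998779296875, 147.6999969482422], [314.0, 133.10000610351562], [326.0, 136.60000610351562], [321.79998779296875, 151.10000610351562]]
weight [162.5 250. ] [13. 12.] [[156.0, 256.0], [156.0, 244.0], [169.0, 244.0], [169.0, 256.0]]
stick [378.1 197.5] [85.2 15. ] [[369.8999938964844, 155.0], [385.0, 154.8000030517578], [386.29998779296875, 240.0], [371.20001220703125, 240.1999969482422]]
trough [244.9 173.3] [60.4 24.8] [[213.6999969482422, 182.8000030517578], [216.0, 158.10000610351562], [276.1000061035156, 163.6999969482422], [273.79998779296875, 188.5]]
```

View pics/m1.png

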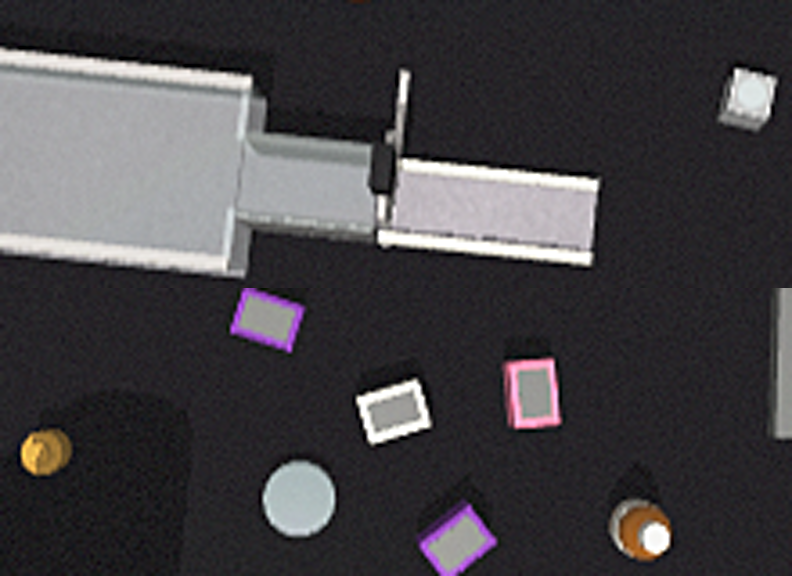

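```bash
python3 - <<'E'
from h import *
t=capture("top");s=capture("side")
g=lambda u,v,z:pix2world(t,(u/3.6+110,v/3.6+115),z)[:2]
a,b=g(599,180,.015),g(592,264,.015);print("end",a,b,(a+b)/2)
for n,p,q,z in(("up",(402,158),(599,180),.015),("lo",(380,244),(592,264),.015),("ch up",(10,48),(250,77),.065)):
  d=g(*p,z)-g(*q,z);print(n,np.degrees(np.arctan2(d[1],d[0])))
print("tab",g(382,168,.095),"shut rail",g(404,72,.03))
h=lambda u,v,z:pix2world(t,(u,v),z)[:2].round(4)
# near-top-face centres
print("holder",g2:=pix2world(t,(394/3.6+150,(410-288)/3.6+205),.034)[:2].round(4))
print("weight",pix2world(t,(46/3.6+150,(452-288)/3.6+205),.03)[:2].round(4), "cell top",g(753,94,.036))
print("stick grip/tip", h(384,231,.064),h(378.8,155.5,.03), h(378,156,.02))
# side-blob of items
im=s["color"].astype(int);hsv=cv2.cvtColor(s["color"],cv2.COLOR_RGB2HSV)
for n,z in(("holder",.017),("cell",.018),("weight",.015),("shutter",.08),("stick",.03)):
  for r in regions_of(s,n)[:3]:print("side",n,round(r["conf"],2),np.round(r["centre"],1),pix2world(s,r["centre"],z)[:2].round(3))
c=cv2.cvtColor(t["color"],cv2.COLOR_RGB2BGR)[140:260,350:410]
d=cv2.cvtColor(s["color"],cv2.COLOR_RGB2BGR)[265:365,305:415]
cv2.imwrite("pics/st.png",np.hstack([cv2.resize(c,(300,600),interpolation=2),cv2.resize(d,(495,600),interpolation=2)]))
E
```

```text
end [ 0.6320777  -0.08203543] [ 0.572547   -0.07652039] [ 0.60231235 -0.07927791]
up 83.68775979127373
lo 84.56823574792173
ch up 83.23874928385435
tab [0.62573117 0.06425286] shut rail [0.70512473 0.05450926]
holder [ 0.4472 -0.0371]
weight [0.4207 0.1955] cell top [ 0.68929064 -0.18813014]
stick grip/tip [ 0.4653 -0.3325] [ 0.6544 -0.3407] [ 0.6551 -0.3426]
side holder 0.74 [212.7 227.1] [0.495 0.047]
side holder 0.7 [200.9 287.6] [ 0.358 -0.072]
side holder 0.65 [221.5 257. ] [ 0.445 -0.039]
side cell 0.7 [337.9 235. ] [ 0.683 -0.185]
side weight 0.67 [355.6 311.7] [ 0.533 -0.334]
side weight 0.51 [147.3 216.6] [0.408 0.192]
side shutter 0.68 [244.1 190.8] [0.591 0.036]
side stick 0.61 [353.9 315.2] [ 0.513 -0.341]
```

View pics/st.png

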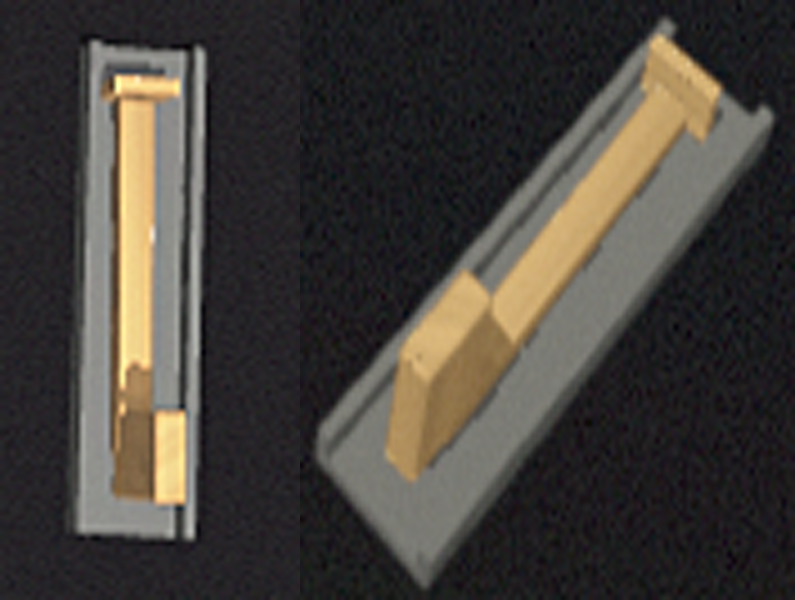

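The white holder, brass weight and cell match the descriptions. The shutter tab is about 8 mm open. I'm starting with the shutter.

```bash
python3 -m pendant '[{"x":0.4,"y":-0.5,"z":0,"rx":0,"ry":0,"rz":0,"claw":1},{"x":0.8,"y":-1,"z":0,"rx":0,"ry":0,"rz":0,"claw":1},{"x":0.8,"y":-1,"z":0,"rx":0,"ry":0,"rz":0,"claw":1},{"x":0.8,"y":-1,"z":0,"rx":0,"ry":0,"rz":0,"claw":1},{"x":0.8,"y":-1,"z":0,"rx":0,"ry":0,"rz":0,"claw":1},{"x":0.8,"y":-1,"z":0,"rx":0,"ry":0,"rz":0,"claw":1},{"x":0.8,"y":-1,"z":0,"rx":0,"ry":0,"rz":0,"claw":1},{"x":0.8,"y":-1,"z":0,"rx":0,"ry":0,"rz":0,"claw":1}]'
python3 -m pendant '[{"x":0.8,"y":-1,"z":0,"rx":0,"ry":0,"rz":0.073,"claw":1},{"x":0.8,"y":-1,"z":0,"rx":0,"ry":0,"rz":0.073,"claw":1},{"x":0.8,"y":-1,"z":0,"rx":0,"ry":0,"rz":0.073,"claw":1},{"x":0.8,"y":-1,"z":0,"rx":0,"ry":0,"rz":0.073,"claw":1},{"x":0.8,"y":-1,"z":0,"rx":0,"ry":0,"rz":0.073,"claw":1},{"x":0.8,"y":-1,"z":0,"rx":0,"ry":0,"rz":0.073,"claw":1},{"x":0.8,"y":-1,"z":0,"rx":0,"ry":0,"rz":0.073,"claw":1},{"x":0.8,"y":-1,"z":0,"rx":0,"ry":0,"rz":0.073,"claw":1}]'
```

```text
time_s: 2.25
tcp_pos: [0.4054, 0.3411, 0.1894]
ee_rot: [[0.945, -0.328, 0.0], [-0.328, -0.945, 0.0], [-0.0, -0.0, -1.0]]
wrist_force: [0.4, -0.2, -0.4]
gripper_width: 0.999
gripper_force: 0.0
time_s: 3.25
tcp_pos: [0.6052, 0.0918, 0.1895]
ee_rot: [[0.995, -0.104, -0.0], [-0.104, -0.995, 0.0], [-0.0, -0.0, -1.0]]
wrist_force: [0.6, 0.4, -0.7]
gripper_width: 1.0
gripper_force: 0.0
```

```bash
python3 -m pendant '[{"x":0.08,"y":-0.11,"z":-0.2,"claw":1},{"x":0.08,"y":-0.11,"z":-0.35,"claw":1},{"x":0.08,"y":-0.11,"z":-0.478,"claw":1},{"x":0.08,"y":-0.11,"z":-0.478,"claw":0.5},{"x":0.08,"y":-0.11,"z":-0.478,"claw":0},{"x":0.08,"y":-0.11,"z":-0.478,"claw":0},{"x":0.08,"y":-0.11,"z":-0.478,"claw":0},{"x":0.08,"y":-0.11,"z":-0.478,"claw":0}]'
```

```text
$[0]: bad value
```

```bash
python3 -m pendant '[{"x":0.08,"y":-0.11,"z":-0.2,"rx":0,"ry":0,"rz":0,"claw":1},{"x":0.08,"y":-0.11,"z":-0.35,"rx":0,"ry":0,"rz":0,"claw":1},{"x":0.08,"y":-0.11,"z":-0.478,"rx":0,"ry":0,"rz":0,"claw":1},{"x":0.08,"y":-0.11,"z":-0.478,"rx":0,"ry":0,"rz":0,"claw":0.5},{"x":0.08,"y":-0.11,"z":-0.478,"rx":0,"ry":0,"rz":0,"claw":0},{"x":0.08,"y":-0.11,"z":-0.478,"rx":0,"ry":0,"rz":0,"claw":0},{"x":0.08,"y":-0.11,"z":-0.478,"rx":0,"ry":0,"rz":0,"claw":0},{"x":0.08,"y":-0.11,"z":-0.478,"rx":0,"ry":0,"rz":0,"claw":0}]'; python3 -c "
from h import *
save(capture('side'),'s1.png',(170,100,330,220),4)"
```

```text
time_s: 4.25
tcp_pos: [0.6262, 0.0627, 0.0707]
ee_rot: [[0.994, -0.106, 0.001], [-0.106, -0.994, 0.0], [0.001, -0.001, -1.0]]
wrist_force: [-0.3, 0.1, 0.3]
gripper_width: 0.517
gripper_force: 0.0
```

```bash
python3 -m pendant '[{"x":0,"y":0,"z":0,"rx":0,"ry":0,"rz":0,"claw":0},{"x":0,"y":0,"z":0,"rx":0,"ry":0,"rz":0,"claw":0},{"x":0,"y":0,"z":0,"rx":0,"ry":0,"rz":0,"claw":0},{"x":0,"y":0,"z":0,"rx":0,"ry":0,"rz":0,"claw":0},{"x":0,"y":0,"z":0,"rx":0,"ry":0,"rz":0,"claw":0},{"x":0,"y":0,"z":0,"rx":0,"ry":0,"rz":0,"claw":0},{"x":0,"y":0,"z":0,"rx":0,"ry":0,"rz":0,"claw":0},{"x":0,"y":0,"z":0,"rx":0,"ry":0,"rz":0,"claw":0}]'
```

```text
time_s: 5.3
tcp_pos: [0.6259, 0.0626, 0.07]
ee_rot: [[0.994, -0.106, -0.0], [-0.106, -0.994, 0.0], [-0.0, 0.0, -1.0]]
wrist_force: [0.3, 0.0, -0.0]
gripper_width: 0.005
gripper_force: 0.0
```

```bash
python3 -c "
from h import *
s=capture('side');t=capture('top')
a=cv2.cvtColor(s['color'],cv2.COLOR_RGB2BGR)[100:220,170:330]
b=cv2.cvtColor(t['color'],cv2.COLOR_RGB2BGR)[120:200,170:277]
cv2.imwrite('pics/s2.png',np.hstack([cv2.resize(a,(400,300),interpolation=2),cv2.resize(b,(400,300),interpolation=2)]))"
```

```text
(no output)
```

View pics/s2.png

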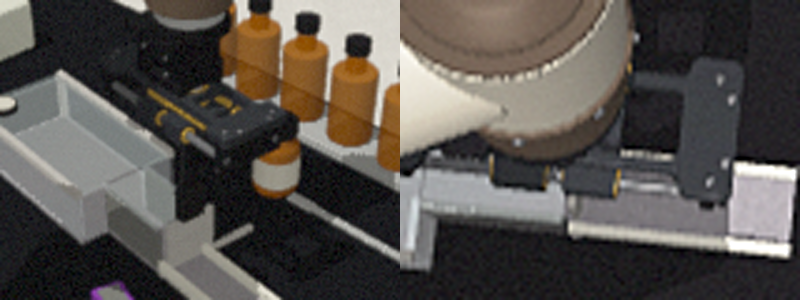

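```bash
python3 -c "
from h import *
s=capture('side');t=capture('top')
for z in (.06,.08,.095): print(z,pix2world(s,(246.5,178.5),z),pix2world(t,(216.1,161.7),z))
for X in ([.6257,.0643,.06],[.6257,.0643,.095]): print(w2p(s,X),w2p(t,X))
"
```

```text
0.06 [0.64917459 0.08602928 0.06      ] [0.63200409 0.06697702 0.06      ]
0.08 [0.63041386 0.06706596 0.08      ] [0.62837529 0.06543455 0.08      ]
0.095 [0.61634331 0.05284347 0.095     ] [0.62565369 0.0642777  0.095     ]
[246.00844318 186.06793619] [217.20494169 164.30439913]
[245.90425276 174.94468744] [216.0903766  161.68003551]
```

```bash
python3 -c "
import cv2,numpy as np
a=cv2.imread('pics/s0.png')[210:360,300:500];cv2.imwrite('pics/s3.png',cv2.resize(a,(800,600),interpolation=2))"
```

```text
(no output)
```

View pics/s3.png

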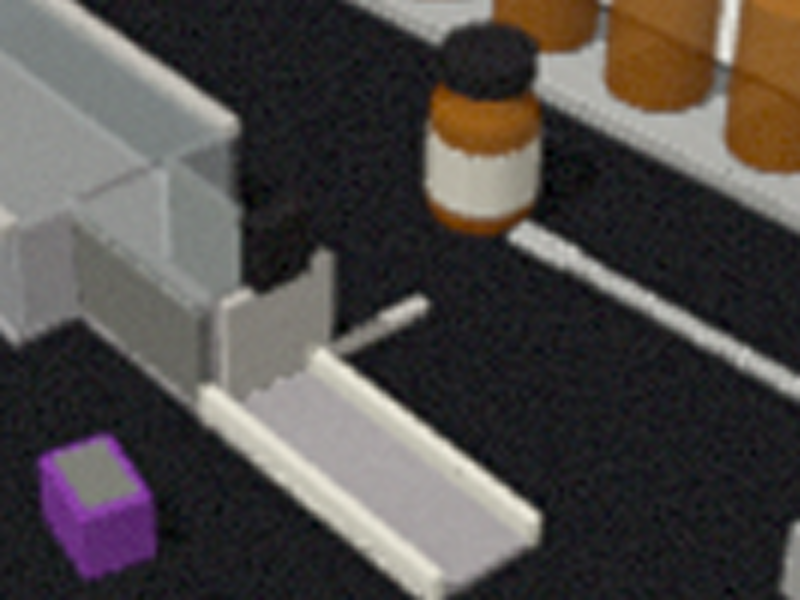

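```bash
python3 -m pendant '[{"x":0.02,"y":-0.002,"z":0,"rx":0,"ry":0,"rz":0,"claw":0},{"x":0.04,"y":-0.004,"z":0,"rx":0,"ry":0,"rz":0,"claw":0},{"x":0.06,"y":-0.006,"z":0,"rx":0,"ry":0,"rz":0,"claw":0},{"x":0.08,"y":-0.008,"z":0,"rx":0,"ry":0,"rz":0,"claw":0},{"x":0.1,"y":-0.01,"z":0,"rx":0,"ry":0,"rz":0,"claw":0},{"x":0.12,"y":-0.012,"z":0,"rx":0,"ry":0,"rz":0,"claw":0},{"x":0.12,"y":-0.012,"z":0,"rx":0,"ry":0,"rz":0,"claw":0},{"x":0.12,"y":-0.012,"z":0,"rx":0,"ry":0,"rz":0,"claw":0}]'
python3 -c "
from h import *
s=capture('side');t=capture('top')
a=cv2.cvtColor(s['color'],cv2.COLOR_RGB2BGR)[120:220,200:300]
cv2.imwrite('pics/s4.png',cv2.resize(a,(600,600),interpolation=2))"
```

```text
time_s: 6.5
tcp_pos: [0.6558, 0.0595, 0.0699]
ee_rot: [[0.994, -0.106, -0.0], [-0.106, -0.994, -0.0], [-0.0, 0.0, -1.0]]
wrist_force: [0.3, 1.0, 0.2]
gripper_width: 0.008
gripper_force: 0.0
```

View pics/s4.png

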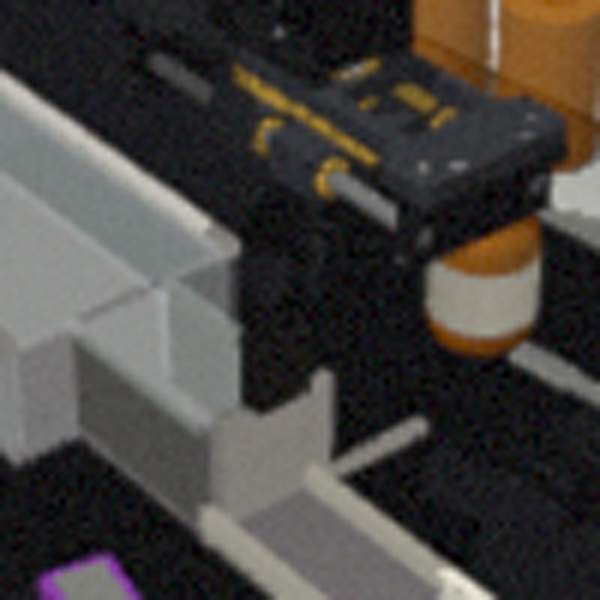

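```bash
python3 -c "
import cv2,numpy as np
f=lambda a:np.clip((a/255.)**.45*255,0,255).astype(np.uint8)
a=cv2.imread('pics/s0.png')[210:360,300:450];b=cv2.imread('pics/s4.png')
cv2.imwrite('pics/s5.png',np.hstack([f(cv2.resize(a,(400,400),interpolation=2)),f(cv2.resize(b,(400,400)))]))"
```

```text
(no output)
```

View pics/s5.png

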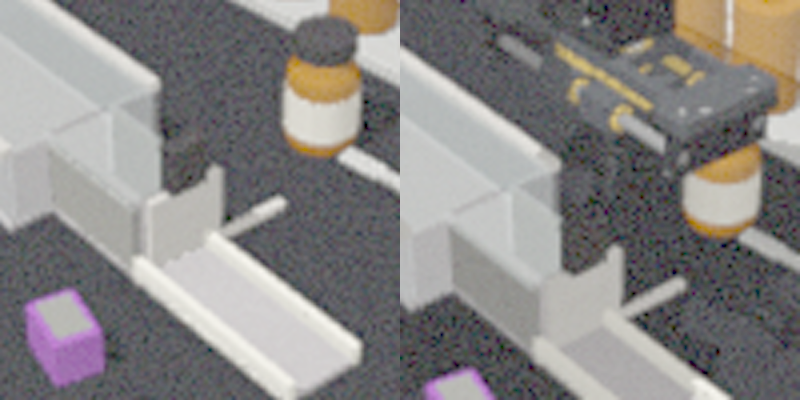

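```bash
python3 -m pendant '[{"x":0,"y":0,"z":0.2,"rx":0,"ry":0,"rz":0,"claw":0},{"x":0,"y":0,"z":0.4,"rx":0,"ry":0,"rz":0,"claw":0.5},{"x":0,"y":-0.3,"z":0.5,"rx":0,"ry":0,"rz":0,"claw":1},{"x":0,"y":-0.5,"z":0.5,"rx":0,"ry":0,"rz":0,"claw":1},{"x":0,"y":-0.7,"z":0.5,"rx":0,"ry":0,"rz":0,"claw":1},{"x":0,"y":-0.8,"z":0.5,"rx":0,"ry":0,"rz":0,"claw":1},{"x":0,"y":-0.8,"z":0.5,"rx":0,"ry":0,"rz":0,"claw":1},{"x":0,"y":-0.8,"z":0.5,"rx":0,"ry":0,"rz":0,"claw":1}]'
python3 -c "
from h import *
f=lambda a:np.clip((a/255.)**.45*255,0,255).astype(np.uint8)
s=capture('side');t=capture('top')
a=cv2.cvtColor(s['color'],cv2.COLOR_RGB2BGR)[140:220,205:285]
b=cv2.cvtColor(t['color'],cv2.COLOR_RGB2BGR)[125:205,180:260]
cv2.imwrite('pics/s6.png',f(np.hstack([cv2.resize(a,(400,400),interpolation=2),cv2.resize(b,(400,400),interpolation=2)])))"
```

```text
time_s: 7.6
tcp_pos: [0.6558, -0.1398, 0.1949]
ee_rot: [[0.994, -0.106, -0.0], [-0.106, -0.994, 0.0], [-0.0, -0.0, -1.0]]
wrist_force: [-0.1, 0.5, -0.8]
gripper_width: 0.719
gripper_force: 0.0
```

View pics/s6.png

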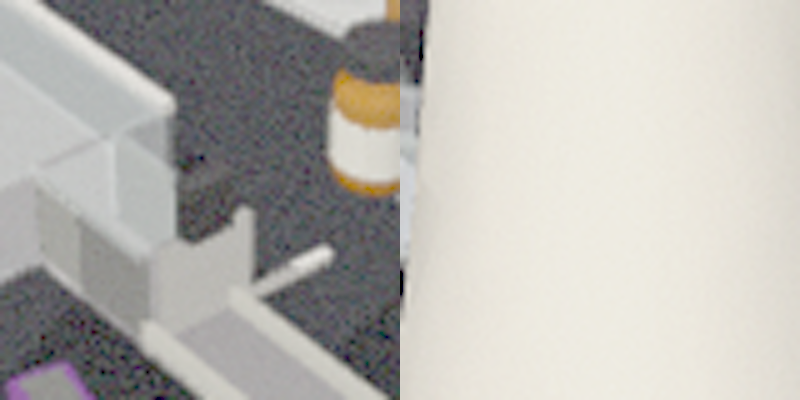

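```bash
python3 -m pendant '[{"x":0,"y":-0.3,"z":0.0,"rx":0,"ry":0,"rz":0,"claw":1},{"x":-0.2,"y":-0.5,"z":0,"rx":0,"ry":0,"rz":0,"claw":1},{"x":-0.4,"y":-0.8,"z":0,"rx":0,"ry":0,"rz":0,"claw":1},{"x":-0.5,"y":-0.8,"z":0,"rx":0,"ry":0,"rz":0,"claw":1},{"x":-0.5,"y":-0.8,"z":0,"rx":0,"ry":0,"rz":0,"claw":1},{"x":-0.5,"y":-0.8,"z":0,"rx":0,"ry":0,"rz":0,"claw":1},{"x":-0.5,"y":-0.8,"z":0,"rx":0,"ry":0,"rz":0,"claw":1},{"x":-0.5,"y":-0.8,"z":0,"rx":0,"ry":0,"rz":0,"claw":1}]'
python3 -c "
from h import *
f=lambda a:np.clip((a/255.)**.45*255,0,255).astype(np.uint8)
s=capture('side');t=capture('top')
cv2.imwrite('pics/raw_s.png',cv2.cvtColor(s['color'],cv2.COLOR_RGB2BGR));cv2.imwrite('pics/raw_t.png',cv2.cvtColor(t['color'],cv2.COLOR_RGB2BGR))
R=lambda a:cv2.resize(a,(400,300),interpolation=2)
s0=cv2.resize(cv2.imread('pics/s0.png'),(512,384),interpolation=3)[140:200,205:285]
s1=cv2.cvtColor(s['color'],cv2.COLOR_RGB2BGR)[140:200,205:285]
m=cv2.resize(cv2.imread('pics/m1.png')[:288],(220,80),interpolation=3)[10:70,70:150]
t1=cv2.cvtColor(t['color'],cv2.COLOR_RGB2BGR)[125:185,180:260]
cv2.imwrite('pics/s7.png',f(np.vstack([np.hstack([R(s0),R(s1)]),np.hstack([R(m),R(t1)])])))
for p in(s,t):
  for r in regions_of(p,'shutter')[:2]:
    ys,xs=np.where(r['region']);print(round(r['conf'],2),r['centre'],xs.min(),xs.max(),ys.min(),ys.max())"
```

```text
time_s: 8.7
tcp_pos: [0.5319, -0.3394, 0.1947]
ee_rot: [[0.995, -0.104, -0.0], [-0.104, -0.995, 0.0], [-0.0, -0.0, -1.0]]
wrist_force: [0.7, 0.1, -1.3]
gripper_width: 1.0
gripper_force: 0.0
0.89 [244.4, 189.7] 237 254 174 205
0.5 [216.4, 163.5] 212 220 151 177
0.4 [329.3, 268.8] 320 335 264 278
```

View pics/s7.png

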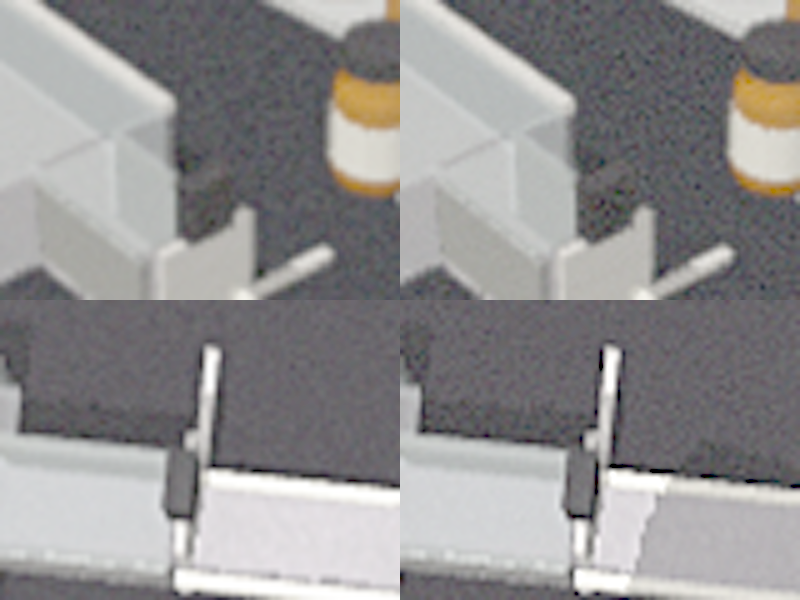

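```bash
python3 -c "
from h import *
s=capture('side');t=capture('top')
print(pix2world(s,(290.1,226.3),.015), w2p(s,[.632,-.082,.015]))
for z in(.07,.1,.14): print(w2p(s,[.6259,.0626,z]),w2p(t,[.6259,.0626,z]),w2p(s,[.656,.0595,z]))
print(w2p(t,sense()['tcp_pos']),w2p(s,sense()['tcp_pos']))
save(s,'s8.png',(280,60,512,340),2)
"
```

```text
[ 0.62923516 -0.08285199  0.015     ] [290.57166124 225.57044717]
[246.51198214 183.19138238] [217.61842838 163.49521038] [255.70217543 178.60280388]
[246.43155299 173.56812697] [216.6726923  161.20174349] [255.78870298 169.03682515]
[246.31961894 160.17534802] [215.29597954 157.86313222] [255.90904891 155.73208611]
[412.31633659 199.42626906] [374.79099502 250.79890036]
```

View pics/s8.png

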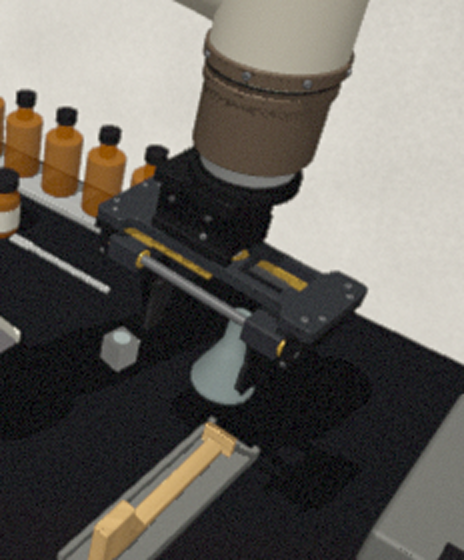

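```bash
python3 -m pendant '[{"x":0.07,"y":0.25,"z":0,"rx":0,"ry":0,"rz":0,"claw":0.3},{"x":0.07,"y":0.5,"z":-0.1,"rx":0,"ry":0,"rz":0,"claw":0.3},{"x":0.07,"y":0.56,"z":-0.3,"rx":0,"ry":0,"rz":0,"claw":0.3},{"x":0.07,"y":0.56,"z":-0.5,"rx":0,"ry":0,"rz":0,"claw":0.3},{"x":0.07,"y":0.56,"z":-0.65,"rx":0,"ry":0,"rz":0,"claw":0.3},{"x":0.07,"y":0.56,"z":-0.7,"rx":0,"ry":0,"rz":0,"claw":0.3},{"x":0.07,"y":0.56,"z":-0.74,"rx":0,"ry":0,"rz":0,"claw":0.3},{"x":0.07,"y":0.56,"z":-0.765,"rx":0,"ry":0,"rz":0,"claw":0.3}]'
python3 -c "
from h import *
s=capture('side');print(w2p(s,sense()['tcp_pos']))
f=lambda a:np.clip((a/255.)**.45*255,0,255).astype(np.uint8)
q=w2p(s,sense()['tcp_pos']).astype(int);a=cv2.cvtColor(s['color'],cv2.COLOR_RGB2BGR)[q[1]-70:q[1]+30,q[0]-50:q[0]+50]
a=f(cv2.resize(a,(600,600),interpolation=2));cv2.drawMarker(a,(300,420),(0,0,255));cv2.imwrite('pics/s9.png',a)"
```

```text
time_s: 10.0
tcp_pos: [0.5495, -0.2007, 0.0045]
ee_rot: [[0.994, -0.106, 0.002], [-0.106, -0.994, -0.0], [0.002, 0.0, -1.0]]
wrist_force: [0.8, -0.4, 0.8]
gripper_width: 0.309
gripper_force: 0.0
[307.01723764 274.2419851 ]
```

View pics/s9.png

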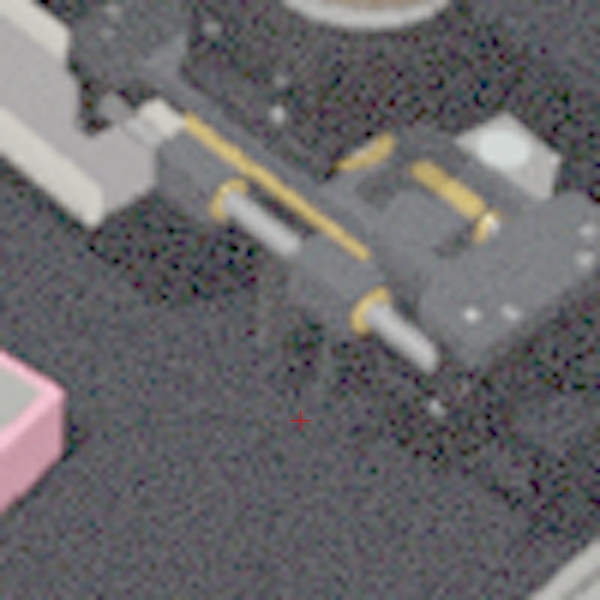

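```bash
python3 -m pendant '[{"x":0,"y":0,"z":-0.01,"rx":0,"ry":0,"rz":0,"claw":0.3},{"x":0,"y":0,"z":-0.02,"rx":0,"ry":0,"rz":0,"claw":0.3},{"x":0,"y":0,"z":-0.03,"rx":0,"ry":0,"rz":0,"claw":0.3},{"x":0,"y":0,"z":-0.04,"rx":0,"ry":0,"rz":0,"claw":0.3},{"x":0,"y":0,"z":-0.05,"rx":0,"ry":0,"rz":0,"claw":0.3},{"x":0,"y":0,"z":-0.06,"rx":0,"ry":0,"rz":0,"claw":0.3},{"x":0,"y":0,"z":-0.06,"rx":0,"ry":0,"rz":0,"claw":0.3},{"x":0,"y":0,"z":-0.06,"rx":0,"ry":0,"rz":0,"claw":0.3}]'
```

```text
time_s: 11.05
tcp_pos: [0.5485, -0.2004, -0.0113]
ee_rot: [[0.994, -0.106, 0.0], [-0.106, -0.994, -0.0], [0.0, 0.0, -1.0]]
wrist_force: [0.5, -0.8, -0.5]
gripper_width: 0.304
gripper_force: 0.0
```

The measured TCP is already below the bench with no contact, so the fingertips really end above the reported TCP. I'll carry on down until I feel the bench, to measure the offset.

```bash
python3 -m pendant '[{"x":0,"y":0,"z":-0.004,"rx":0,"ry":0,"rz":0,"claw":0.3},{"x":0,"y":0,"z":-0.008,"rx":0,"ry":0,"rz":0,"claw":0.3},{"x":0,"y":0,"z":-0.012,"rx":0,"ry":0,"rz":0,"claw":0.3},{"x":0,"y":0,"z":-0.016,"rx":0,"ry":0,"rz":0,"claw":0.3},{"x":0,"y":0,"z":-0.02,"rx":0,"ry":0,"rz":0,"claw":0.3},{"x":0,"y":0,"z":-0.024,"rx":0,"ry":0,"rz":0,"claw":0.3},{"x":0,"y":0,"z":-0.024,"rx":0,"ry":0,"rz":0,"claw":0.3},{"x":0,"y":0,"z":-0.024,"rx":0,"ry":0,"rz":0,"claw":0.3}]'
```

```text
time_s: 12.05
tcp_pos: [0.5484, -0.2004, -0.0173]
ee_rot: [[0.994, -0.106, 0.0], [-0.106, -0.994, -0.0], [0.0, -0.0, -1.0]]
wrist_force: [0.6, -0.2, -0.7]
gripper_width: 0.299
gripper_force: 0.0
```

```bash
python3 -m pendant '[{"x":0,"y":0,"z":-0.004,"rx":0,"ry":0,"rz":0,"claw":0.3},{"x":0,"y":0,"z":-0.008,"rx":0,"ry":0,"rz":0,"claw":0.3},{"x":0,"y":0,"z":-0.012,"rx":0,"ry":0,"rz":0,"claw":0.3},{"x":0,"y":0,"z":-0.016,"rx":0,"ry":0,"rz":0,"claw":0.3},{"x":0,"y":0,"z":-0.02,"rx":0,"ry":0,"rz":0,"claw":0.3},{"x":0,"y":0,"z":-0.02,"rx":0,"ry":0,"rz":0,"claw":0.3},{"x":0,"y":0,"z":-0.02,"rx":0,"ry":0,"rz":0,"claw":0.3},{"x":0,"y":0,"z":-0.02,"rx":0,"ry":0,"rz":0,"claw":0.3}]'
```

```text
time_s: 13.05
tcp_pos: [0.5485, -0.2004, -0.0223]
ee_rot: [[0.994, -0.106, 0.0], [-0.106, -0.994, -0.0], [0.0, 0.0, -1.0]]
wrist_force: [0.6, -0.5, 0.7]
gripper_width: 0.304
gripper_force: 0.0
```

```bash
python3 -m pendant '[{"x":0,"y":0,"z":-0.004,"rx":0,"ry":0,"rz":0,"claw":0.3},{"x":0,"y":0,"z":-0.008,"rx":0,"ry":0,"rz":0,"claw":0.3},{"x":0,"y":0,"z":-0.012,"rx":0,"ry":0,"rz":0,"claw":0.3},{"x":0,"y":0,"z":-0.016,"rx":0,"ry":0,"rz":0,"claw":0.3},{"x":0,"y":0,"z":-0.02,"rx":0,"ry":0,"rz":0,"claw":0.3},{"x":0,"y":0,"z":-0.02,"rx":0,"ry":0,"rz":0,"claw":0.3},{"x":0,"y":0,"z":-0.02,"rx":0,"ry":0,"rz":0,"claw":0.3},{"x":0,"y":0,"z":-0.02,"rx":0,"ry":0,"rz":0,"claw":0.3}]'
```

```text
time_s: 14.05
tcp_pos: [0.5485, -0.2004, -0.0273]
ee_rot: [[0.994, -0.106, 0.0], [-0.106, -0.994, -0.0], [0.0, 0.0, -1.0]]
wrist_force: [-0.1, -0.6, 0.3]
gripper_width: 0.301
gripper_force: 0.0
```

```bash
python3 -m pendant '[{"x":0,"y":0,"z":-0.004,"rx":0,"ry":0,"rz":0,"claw":0.3},{"x":0,"y":0,"z":-0.008,"rx":0,"ry":0,"rz":0,"claw":0.3},{"x":0,"y":0,"z":-0.012,"rx":0,"ry":0,"rz":0,"claw":0.3},{"x":0,"y":0,"z":-0.016,"rx":0,"ry":0,"rz":0,"claw":0.3},{"x":0,"y":0,"z":-0.016,"rx":0,"ry":0,"rz":0,"claw":0.3},{"x":0,"y":0,"z":-0.016,"rx":0,"ry":0,"rz":0,"claw":0.3},{"x":0,"y":0,"z":-0.016,"rx":0,"ry":0,"rz":0,"claw":0.3},{"x":0,"y":0,"z":-0.016,"rx":0,"ry":0,"rz":0,"claw":0.3}]'
```

```text
time_s: 15.05
tcp_pos: [0.5485, -0.2004, -0.0312]
ee_rot: [[0.994, -0.106, 0.0], [-0.106, -0.994, -0.0], [0.0, -0.0, -1.0]]
wrist_force: [-0.5, 0.1, 0.6]
gripper_width: 0.303
gripper_force: 0.0
```

```bash
python3 -m pendant '[{"x":0,"y":0,"z":-0.004,"rx":0,"ry":0,"rz":0,"claw":0.3},{"x":0,"y":0,"z":-0.008,"rx":0,"ry":0,"rz":0,"claw":0.3},{"x":0,"y":0,"z":-0.012,"rx":0,"ry":0,"rz":0,"claw":0.3},{"x":0,"y":0,"z":-0.016,"rx":0,"ry":0,"rz":0,"claw":0.3},{"x":0,"y":0,"z":-0.016,"rx":0,"ry":0,"rz":0,"claw":0.3},{"x":0,"y":0,"z":-0.016,"rx":0,"ry":0,"rz":0,"claw":0.3},{"x":0,"y":0,"z":-0.016,"rx":0,"ry":0,"rz":0,"claw":0.3},{"x":0,"y":0,"z":-0.016,"rx":0,"ry":0,"rz":0,"claw":0.3}]'
```

```text
time_s: 16.05
tcp_pos: [0.5485, -0.2005, -0.0327]
ee_rot: [[0.994, -0.105, 0.0], [-0.105, -0.994, -0.001], [0.0, 0.001, -1.0]]
wrist_force: [-5.2, 2.7, 16.9]
gripper_width: 0.297
gripper_force: 7.7
```

Contact came at TCP z ≈ -0.032, so the real tips sit 32 mm above the reported TCP. That explains why the fingers closed over the tab. Retrying with this correction.

```bash
python3 -m pendant '[{"x":0,"y":0,"z":0.25,"rx":0,"ry":0,"rz":0,"claw":0.5},{"x":0,"y":0,"z":0.5,"rx":0,"ry":0,"rz":0,"claw":0.5},{"x":0.1,"y":0.2,"z":0.76,"rx":0,"ry":0,"rz":0,"claw":0.5},{"x":0.2,"y":0.5,"z":0.76,"rx":0,"ry":0,"rz":0,"claw":0.5},{"x":0.31,"y":0.75,"z":0.76,"rx":0,"ry":0,"rz":0,"claw":0.5},{"x":0.31,"y":1,"z":0.76,"rx":0,"ry":0,"rz":0,"claw":0.5},{"x":0.31,"y":1,"z":0.76,"rx":0,"ry":0,"rz":0,"claw":0.5},{"x":0.31,"y":1,"z":0.76,"rx":0,"ry":0,"rz":0,"claw":0.5}]'
python3 -m pendant '[{"x":0,"y":0.055,"z":-0.2,"rx":0,"ry":0,"rz":0,"claw":0.5},{"x":0,"y":0.055,"z":-0.35,"rx":0,"ry":0,"rz":0,"claw":0.5},{"x":0,"y":0.055,"z":-0.471,"rx":0,"ry":0,"rz":0,"claw":0.5},{"x":0,"y":0.055,"z":-0.471,"rx":0,"ry":0,"rz":0,"claw":0},{"x":0,"y":0.055,"z":-0.471,"rx":0,"ry":0,"rz":0,"claw":0},{"x":0,"y":0.055,"z":-0.471,"rx":0,"ry":0,"rz":0,"claw":0},{"x":0,"y":0.055,"z":-0.471,"rx":0,"ry":0,"rz":0,"claw":0},{"x":0,"y":0.055,"z":-0.471,"rx":0,"ry":0,"rz":0,"claw":0}]'
```

```text
time_s: 17.05
tcp_pos: [0.6261, 0.0523, 0.1543]
ee_rot: [[0.995, -0.102, -0.0], [-0.102, -0.995, 0.0], [-0.0, -0.0, -1.0]]
wrist_force: [0.3, -0.9, -0.1]
gripper_width: 0.497
gripper_force: 0.0
time_s: 18.05
tcp_pos: [0.6272, 0.0643, 0.0386]
ee_rot: [[0.994, -0.105, 0.004], [-0.105, -0.994, 0.001], [0.003, -0.002, -1.0]]
wrist_force: [-0.1, 2.6, 3.6]
gripper_width: 0.158
gripper_force: 30.0
```

```bash
python3 -m pendant '[{"x":0.04,"y":-0.004,"z":0,"rx":0,"ry":0,"rz":0,"claw":0},{"x":0.08,"y":-0.008,"z":0,"rx":0,"ry":0,"rz":0,"claw":0},{"x":0.12,"y":-0.012,"z":0,"rx":0,"ry":0,"rz":0,"claw":0},{"x":0.16,"y":-0.017,"z":0,"rx":0,"ry":0,"rz":0,"claw":0},{"x":0.203,"y":-0.022,"z":0,"rx":0,"ry":0,"rz":0,"claw":0},{"x":0.203,"y":-0.022,"z":0,"rx":0,"ry":0,"rz":0,"claw":0},{"x":0.203,"y":-0.022,"z":0,"rx":0,"ry":0,"rz":0,"claw":0},{"x":0.203,"y":-0.022,"z":0,"rx":0,"ry":0,"rz":0,"claw":0}]'
```

```text
time_s: 19.05
tcp_pos: [0.6769, 0.059, 0.0386]
ee_rot: [[0.994, -0.105, 0.001], [-0.105, -0.994, 0.001], [0.001, -0.001, -1.0]]
wrist_force: [-3.1, 4.6, 6.6]
gripper_width: 0.162
gripper_force: 30.0
```

```bash
python3 -m pendant '[{"x":0.01,"y":-0.001,"z":0,"rx":0,"ry":0,"rz":0,"claw":0},{"x":0.02,"y":-0.002,"z":0,"rx":0,"ry":0,"rz":0,"claw":0},{"x":0.03,"y":-0.003,"z":0,"rx":0,"ry":0,"rz":0,"claw":0},{"x":0.03,"y":-0.003,"z":0,"rx":0,"ry":0,"rz":0,"claw":0},{"x":0.03,"y":-0.003,"z":0,"rx":0,"ry":0,"rz":0,"claw":0},{"x":0.03,"y":-0.003,"z":0,"rx":0,"ry":0,"rz":0,"claw":0},{"x":0.03,"y":-0.003,"z":0,"rx":0,"ry":0,"rz":0,"claw":0},{"x":0.03,"y":-0.003,"z":0,"rx":0,"ry":0,"rz":0,"claw":0}]'
```

```text
time_s: 20.05
tcp_pos: [0.6768, 0.0588, 0.0384]
ee_rot: [[0.994, -0.106, -0.014], [-0.106, -0.994, 0.0], [-0.014, 0.001, -1.0]]
wrist_force: [-18.9, 10.4, 18.4]
gripper_width: 0.155
gripper_force: 30.0
```

```bash
python3 -m pendant '[{"x":0,"y":0,"z":0,"rx":0,"ry":0,"rz":0,"claw":0.5},{"x":-0.02,"y":0,"z":0,"rx":0,"ry":0,"rz":0,"claw":0.5},{"x":-0.02,"y":0,"z":0,"rx":0,"ry":0,"rz":0,"claw":0.5},{"x":-0.02,"y":0,"z":0.1,"rx":0,"ry":0,"rz":0,"claw":0.5},{"x":-0.02,"y":0,"z":0.3,"rx":0,"ry":0,"rz":0,"claw":0.5},{"x":-0.02,"y":0,"z":0.5,"rx":0,"ry":0,"rz":0,"claw":0.8},{"x":-0.02,"y":-0.2,"z":0.5,"rx":0,"ry":0,"rz":0,"claw":0.8},{"x":-0.02,"y":-0.4,"z":0.5,"rx":0,"ry":0,"rz":0,"claw":0.8}]'; python3 -c "
from h import *
print(sense()['joints'])
for r in regions_of(capture('side'),'shutter')[:2]:
    ys,xs=np.where(r['region']);print(round(r['conf'],2),r['centre'],xs.min(),xs.max(),ys.min(),ys.max())
for r in search_frame(capture('side'),'cell')[:2]: print(r)
"
```

```text
time_s: 21.05
tcp_pos: [0.6795, -0.0438, 0.1626]
ee_rot: [[0.994, -0.105, 0.001], [-0.105, -0.994, 0.0], [0.001, -0.0, -1.0]]
wrist_force: [1.0, -0.6, -0.5]
gripper_width: 0.743
gripper_force: 0.0
[ 9.88618629e+00  2.84598132e+01  6.88854701e+00  1.79731372e-03
 -6.83507979e+01  7.40753130e+01]
0.69 [258.3, 181.7] 252 270 165 198
{'centre': [339.2, 235.9], 'conf': 0.67}
```

```bash
python3 -m pendant '[{"x":0.035,"y":-0.2,"z":0,"rx":0,"ry":0,"rz":-0.46,"claw":1},{"x":0.035,"y":-0.4,"z":0,"rx":0,"ry":0,"rz":-0.46,"claw":1},{"x":0.035,"y":-0.577,"z":0,"rx":0,"ry":0,"rz":-0.46,"claw":1},{"x":0.035,"y":-0.577,"z":0,"rx":0,"ry":0,"rz":-0.46,"claw":1},{"x":0.035,"y":-0.577,"z":0,"rx":0,"ry":0,"rz":-0.46,"claw":1},{"x":0.035,"y":-0.577,"z":0,"rx":0,"ry":0,"rz":-0.46,"claw":1},{"x":0.035,"y":-0.577,"z":0,"rx":0,"ry":0,"rz":-0.46,"claw":1},{"x":0.035,"y":-0.577,"z":0,"rx":0,"ry":0,"rz":-0.46,"claw":1}]'
python3 -m pendant '[{"x":0,"y":0,"z":0,"rx":0,"ry":0,"rz":-0.059,"claw":0.7},{"x":0,"y":0,"z":-0.2,"rx":0,"ry":0,"rz":-0.059,"claw":0.7},{"x":0,"y":0,"z":-0.4,"rx":0,"ry":0,"rz":-0.059,"claw":0.7},{"x":0,"y":0,"z":-0.6,"rx":0,"ry":0,"rz":-0.059,"claw":0.7},{"x":0,"y":0,"z":-0.724,"rx":0,"ry":0,"rz":-0.059,"claw":0.7},{"x":0,"y":0,"z":-0.724,"rx":0,"ry":0,"rz":-0.059,"claw":0},{"x":0,"y":0,"z":-0.724,"rx":0,"ry":0,"rz":-0.059,"claw":0},{"x":0,"y":0,"z":-0.724,"rx":0,"ry":0,"rz":-0.059,"claw":0}]'
```

```text
time_s: 22.25
tcp_pos: [0.6883, -0.1858, 0.1615]
ee_rot: [[0.016, -1.0, -0.001], [-1.0, -0.016, 0.0], [-0.0, 0.001, -1.0]]
wrist_force: [0.8, 0.8, 0.3]
gripper_width: 1.0
gripper_force: 0.0
time_s: 23.25
tcp_pos: [0.6897, -0.187, -0.0166]
ee_rot: [[-0.165, -0.986, 0.004], [-0.986, 0.165, -0.001], [-0.0, -0.004, -1.0]]
wrist_force: [0.2, 0.0, 0.4]
gripper_width: 0.446
gripper_force: 0.0
```

```bash
python3 -m pendant '[{"x":0,"y":0,"z":0,"rx":0,"ry":0,"rz":0,"claw":0},{"x":0,"y":0,"z":0,"rx":0,"ry":0,"rz":0,"claw":0},{"x":0,"y":0,"z":0,"rx":0,"ry":0,"rz":0,"claw":0},{"x":0,"y":0,"z":0.1,"rx":0,"ry":0,"rz":0,"claw":0},{"x":0,"y":0,"z":0.25,"rx":0,"ry":0,"rz":0,"claw":0},{"x":0,"y":0,"z":0.4,"rx":0,"ry":0,"rz":0,"claw":0},{"x":0,"y":0,"z":0.48,"rx":0,"ry":0,"rz":0,"claw":0},{"x":0,"y":0,"z":0.48,"rx":0,"ry":0,"rz":0,"claw":0}]'
python3 -m pendant '[{"x":-0.1,"y":0.2,"z":0,"rx":0,"ry":0,"rz":0.019,"claw":0},{"x":-0.2,"y":0.4,"z":0,"rx":0,"ry":0,"rz":0.019,"claw":0},{"x":-0.318,"y":0.6,"z":0,"rx":0,"ry":0,"rz":0.019,"claw":0},{"x":-0.318,"y":0.67,"z":0,"rx":0,"ry":0,"rz":0.019,"claw":0},{"x":-0.318,"y":0.67,"z":-0.15,"rx":0,"ry":0,"rz":0.019,"claw":0},{"x":-0.318,"y":0.67,"z":-0.28,"rx":0,"ry":0,"rz":0.019,"claw":0},{"x":-0.318,"y":0.67,"z":-0.28,"rx":0,"ry":0,"rz":0.019,"claw":0},{"x":-0.318,"y":0.67,"z":-0.28,"rx":0,"ry":0,"rz":0.019,"claw":0}]'
python3 -c "
from h import *
t=capture('top');s=capture('side')
f=lambda p:cv2.cvtColor(p['color'],cv2.COLOR_RGB2BGR)
cv2.imwrite('pics/raw_s2.png',f(s));cv2.imwrite('pics/raw_t2.png',f(t))
for p in (t,s):
  for r in search_frame(p,'cell')[:2]: print(r)
print(w2p(s,[.6086,-.0196,.07]))
"
```

```text
time_s: 24.25
tcp_pos: [0.6889, -0.1873, 0.1028]
ee_rot: [[-0.166, -0.986, 0.004], [-0.986, 0.166, -0.0], [-0.001, -0.004, -1.0]]
wrist_force: [0.3, 0.0, -2.3]
gripper_width: 0.347
gripper_force: 29.4
time_s: 25.25
tcp_pos: [0.6095, -0.02, 0.0314]
ee_rot: [[-0.106, -0.994, 0.001], [-0.994, 0.106, -0.0], [0.0, -0.001, -1.0]]
wrist_force: [0.5, 1.1, -0.5]
gripper_width: 0.348
gripper_force: 29.4
{'centre': [267.7, 202.8], 'conf': 0.53}
[265.69540832 201.02699909]
```

```bash
python3 -m pendant '[{"x":0,"y":0,"z":-0.1,"rx":0,"ry":0,"rz":0,"claw":0},{"x":0,"y":0,"z":-0.176,"rx":0,"ry":0,"rz":0,"claw":0},{"x":0,"y":0,"z":-0.176,"rx":0,"ry":0,"rz":0,"claw":0},{"x":0,"y":0,"z":-0.176,"rx":0,"ry":0,"rz":0,"claw":0.7},{"x":0,"y":0,"z":-0.176,"rx":0,"ry":0,"rz":0,"claw":0.7},{"x":0,"y":0,"z":-0.176,"rx":0,"ry":0,"rz":0,"claw":0.7},{"x":0,"y":0,"z":-0.176,"rx":0,"ry":0,"rz":0,"claw":0.7},{"x":0,"y":0,"z":-0.176,"rx":0,"ry":0,"rz":0,"claw":0.7}]'
python3 -m pendant '[{"x":0,"y":0,"z":0.1,"rx":0,"ry":0,"rz":0,"claw":0.7},{"x":0,"y":0,"z":0.3,"rx":0,"ry":0,"rz":0,"claw":0.7},{"x":0,"y":0,"z":0.5,"rx":0,"ry":0,"rz":0,"claw":0.7},{"x":-0.25,"y":-0.1,"z":0.5,"rx":0,"ry":0,"rz":0.13,"claw":1},{"x":-0.5,"y":-0.2,"z":0.5,"rx":0,"ry":0,"rz":0.13,"claw":1},{"x":-1,"y":-0.2,"z":0.5,"rx":0,"ry":0,"rz":0.13,"claw":1},{"x":-1,"y":-0.2,"z":0.5,"rx":0,"ry":0,"rz":0.13,"claw":1},{"x":-1,"y":-0.2,"z":0.5,"rx":0,"ry":0,"rz":0.13,"claw":1}]'
python3 -c "
from h import *
t=capture('top');s=capture('side')
for p,n in((t,'t'),(s,'s')):
  for o in('cell','weight','holder'):
    print(n,o,[(round(r['conf'],2),np.round(r['centre'],1).tolist(),pix2world(p,r['centre'],.02)[:2].round(3).tolist()) for r in search_frame(p,o)[:5]])
"
```

```text
time_s: 26.45
tcp_pos: [0.6085, -0.0197, -0.013]
ee_rot: [[-0.106, -0.994, 0.0], [-0.994, 0.106, 0.0], [-0.0, -0.0, -1.0]]
wrist_force: [-0.2, 0.1, -0.2]
gripper_width: 0.692
gripper_force: 0.0
time_s: 27.45
tcp_pos: [0.3539, -0.0704, 0.1116]
ee_rot: [[0.297, -0.955, -0.002], [-0.955, -0.297, 0.0], [-0.001, 0.001, -1.0]]
wrist_force: [0.5, 0.3, 0.6]
gripper_width: 0.993
gripper_force: 0.0
t cell [(0.51, [251.3, 172.1], [0.613, -0.018])]
t weight [(0.61, [162.4, 250.9], [0.419, 0.199])]
t holder [(0.74, [257.9, 234.7], [0.457, -0.034]), (0.64, [298.7, 233.4], [0.46, -0.135]), (0.54, [222.0, 212.7], [0.511, 0.055]), (0.53, [327.4, 269.8], [0.37, -0.205])]
s cell [(0.8, [261.4, 213.7], [0.61, -0.006])]
s weight [(0.64, [146.8, 214.5], [0.409, 0.194])]
s holder [(0.89, [253.5, 279.7], [0.447, -0.137]), (0.8, [221.8, 258.7], [0.44, -0.046]), (0.71, [202.1, 289.1], [0.356, -0.079]), (0.61, [214.3, 229.4], [0.49, 0.036]), (0.42, [251.4, 189.9], [0.66, 0.079])]
```

```bash
python3 -m pendant '[{"x":0.18,"y":0.07,"z":0,"rx":0,"ry":0,"rz":0.004,"claw":0.6},{"x":0.366,"y":0.135,"z":0,"rx":0,"ry":0,"rz":0.004,"claw":0.6},{"x":0.366,"y":0.135,"z":0,"rx":0,"ry":0,"rz":0.004,"claw":0.6},{"x":0.366,"y":0.135,"z":0,"rx":0,"ry":0,"rz":0.004,"claw":0.6},{"x":0.366,"y":0.135,"z":0,"rx":0,"ry":0,"rz":0.004,"claw":0.6},{"x":0.366,"y":0.135,"z":0,"rx":0,"ry":0,"rz":0.004,"claw":0.6},{"x":0.366,"y":0.135,"z":0,"rx":0,"ry":0,"rz":0.004,"claw":0.6},{"x":0.366,"y":0.135,"z":0,"rx":0,"ry":0,"rz":0.004,"claw":0.6}]'
python3 -c "
from h import *
s=capture('side')
im=s['color'].astype(int)
m=(im.min(2)>120).astype(np.uint8);m[:235]=0;m[285:]=0;m[:,:200]=0;m[:,245:]=0
n,l,st,c=cv2.connectedComponentsWithStats(m);print(st[1:],c[1:])
print([ (round(r['conf'],2),np.round(r['centre'],1).tolist(),pix2world(s,r['centre'],.017)[:2].round(3).tolist()) for r in search_frame(s,'holder')])
print(w2p(s,[.4472,-.0371,.017]))
"
```

```text
time_s: 28.85
tcp_pos: [0.4498, -0.036, 0.1122]
ee_rot: [[0.309, -0.951, 0.0], [-0.951, -0.309, 0.0], [0.0, -0.0, -1.0]]
wrist_force: [-1.0, 0.4, 0.5]
gripper_width: 0.602
gripper_force: 0.0
[[209 244  24  25 284]
 [218 245   4   2   4]
 [223 247   4   2   4]
 [244 273   1   3   3]
 [200 280   4   2   4]
 [208 281   2   2   3]
 [210 283   1   1   1]
 [206 284   1   1   1]
 [244 284   1   1   1]] [[220.27464789 258.53873239]
 [219.5        245.5       ]
 [224.5        247.5       ]
 [244.         274.        ]
 [201.5        280.25      ]
 [208.33333333 281.33333333]
 [210.         283.        ]
 [206.         284.        ]
 [244.         284.        ]]
[(0.9, [204.2, 286.8], [0.364, -0.075]), (0.86, [254.8, 278.5], [0.453, -0.135]), (0.84, [215.2, 228.6], [0.496, 0.039]), (0.62, [221.1, 259.0], [0.44, -0.043])]
[221.60587459 255.85186682]
```

```bash
python3 -m pendant '[{"x":-0.01,"y":-0.004,"z":-0.2,"rx":0,"ry":0,"rz":0,"claw":0.6},{"x":-0.01,"y":-0.004,"z":-0.4,"rx":0,"ry":0,"rz":0,"claw":0.6},{"x":-0.01,"y":-0.004,"z":-0.524,"rx":0,"ry":0,"rz":0,"claw":0.6},{"x":-0.01,"y":-0.004,"z":-0.524,"rx":0,"ry":0,"rz":0,"claw":0},{"x":-0.01,"y":-0.004,"z":-0.524,"rx":0,"ry":0,"rz":0,"claw":0},{"x":-0.01,"y":-0.004,"z":-0.524,"rx":0,"ry":0,"rz":0,"claw":0},{"x":-0.01,"y":-0.004,"z":-0.524,"rx":0,"ry":0,"rz":0,"claw":0},{"x":-0.01,"y":-0.004,"z":-0.524,"rx":0,"ry":0,"rz":0,"claw":0}]'
```

```text
time_s: 29.95
tcp_pos: [0.4486, -0.0366, -0.0177]
ee_rot: [[0.31, -0.951, 0.003], [-0.951, -0.31, 0.001], [0.0, -0.003, -1.0]]
wrist_force: [-0.7, 0.8, 6.7]
gripper_width: 0.365
gripper_force: 30.0
```

```bash
python3 -m pendant '[{"x":0,"y":0,"z":0.15,"rx":0,"ry":0,"rz":0,"claw":0},{"x":0,"y":0,"z":0.3,"rx":0,"ry":0,"rz":0,"claw":0},{"x":0.15,"y":0,"z":0.48,"rx":0,"ry":0,"rz":-0.134,"claw":0},{"x":0.35,"y":-0.094,"z":0.48,"rx":0,"ry":0,"rz":-0.134,"claw":0},{"x":0.55,"y":-0.094,"z":0.48,"rx":0,"ry":0,"rz":-0.134,"claw":0},{"x":0.629,"y":-0.094,"z":0.48,"rx":0,"ry":0,"rz":-0.134,"claw":0},{"x":0.629,"y":-0.094,"z":0.48,"rx":0,"ry":0,"rz":-0.134,"claw":0},{"x":0.629,"y":-0.094,"z":0.3,"rx":0,"ry":0,"rz":-0.134,"claw":0}]'
python3 -m pendant '[{"x":0,"y":0,"z":-0.1,"rx":0,"ry":0,"rz":0,"claw":0},{"x":0,"y":0,"z":-0.2,"rx":0,"ry":0,"rz":0,"claw":0},{"x":0,"y":0,"z":-0.276,"rx":0,"ry":0,"rz":0,"claw":0},{"x":0,"y":0,"z":-0.276,"rx":0,"ry":0,"rz":0,"claw":0},{"x":0,"y":0,"z":-0.276,"rx":0,"ry":0,"rz":0,"claw":0.7},{"x":0,"y":0,"z":-0.276,"rx":0,"ry":0,"rz":0,"claw":0.7},{"x":0,"y":0,"z":-0.276,"rx":0,"ry":0,"rz":0,"claw":0.7},{"x":0,"y":0,"z":-0.276,"rx":0,"ry":0,"rz":0,"claw":0.7}]'
```

```text
time_s: 30.95
tcp_pos: [0.6073, -0.0601, 0.0592]
ee_rot: [[-0.106, -0.994, 0.009], [-0.994, 0.106, 0.001], [-0.002, -0.009, -1.0]]
wrist_force: [0.8, 0.2, -1.2]
gripper_width: 0.363
gripper_force: 30.0
time_s: 31.95
tcp_pos: [0.6047, -0.0604, -0.0129]
ee_rot: [[-0.106, -0.994, 0.0], [-0.994, 0.106, 0.0], [-0.0, -0.0, -1.0]]
wrist_force: [-0.0, 0.8, -0.6]
gripper_width: 0.676
gripper_force: 0.0
```

```bash
python3 -m pendant '[{"x":0,"y":0,"z":0.15,"rx":0,"ry":0,"rz":0,"claw":0.7},{"x":0,"y":0,"z":0.35,"rx":0,"ry":0,"rz":0,"claw":0.7},{"x":-0.2,"y":0.1,"z":0.5,"rx":0,"ry":0,"rz":0,"claw":0.7},{"x":-0.4,"y":0.3,"z":0.5,"rx":0,"ry":0,"rz":0,"claw":0.7},{"x":-0.6,"y":0.5,"z":0.5,"rx":0,"ry":0,"rz":0,"claw":0.7},{"x":-0.736,"y":0.7,"z":0.5,"rx":0,"ry":0,"rz":0,"claw":0.7},{"x":-0.736,"y":0.9,"z":0.5,"rx":0,"ry":0,"rz":0,"claw":0.7},{"x":-0.736,"y":1,"z":0.5,"rx":0,"ry":0,"rz":0,"claw":0.7}]'
python3 -c "
from h import *
t=capture('top');s=capture('side')
for p,n in((t,'t'),(s,'s')):
  for o,z in(('cell',.023),('weight',.015),('holder',.02)):
    print(n,o,[(round(r['conf'],2),np.round(r['centre'],1).tolist(),pix2world(p,r['centre'],z)[:2].round(3).tolist()) for r in search_frame(p,o)[:5]])
hsv=cv2.cvtColor(s['color'],cv2.COLOR_RGB2HSV);ys,xs=np.where((hsv[200:240,130:165,1]>120)&(hsv[200:240,130:165,2]>60));print(xs.mean()+130,ys.mean()+200,xs.size,w2p(s,[.4207,.1955,.02]))
"
```

```text
time_s: 32.95
tcp_pos: [0.4199, 0.1922, 0.1127]
ee_rot: [[-0.103, -0.995, 0.001], [-0.995, 0.103, 0.001], [-0.001, -0.001, -1.0]]
wrist_force: [0.5, 0.2, 0.8]
gripper_width: 0.698
gripper_force: 0.0
t cell [(0.7, [251.5, 171.1], [0.615, -0.019])]
t weight [(0.48, [160.6, 250.0], [0.421, 0.204])]
t holder [(0.83, [298.0, 232.1], [0.463, -0.134]), (0.72, [275.0, 273.3], [0.363, -0.075]), (0.65, [224.6, 211.9], [0.513, 0.048]), (0.51, [266.2, 172.7], [0.612, -0.056])]
s cell [(0.67, [265.2, 216.5], [0.606, -0.022])]
s weight [(0.52, [218.4, 173.2], [0.653, 0.203]), (0.45, [148.6, 215.7], [0.412, 0.193])]
s holder [(0.87, [274.3, 224.5], [0.603, -0.055]), (0.67, [253.2, 277.6], [0.45, -0.133]), (0.61, [204.7, 287.8], [0.361, -0.08]), (0.59, [214.8, 224.4], [0.503, 0.048])]
148.59313725490196 212.421568627451 204 [150.51783828 212.06615329]
```

```bash
python3 -m pendant '[{"x":-0.003,"y":0.026,"z":-0.2,"rx":0,"ry":0,"rz":0,"claw":0.7},{"x":-0.003,"y":0.026,"z":-0.4,"rx":0,"ry":0,"rz":0,"claw":0.7},{"x":-0.003,"y":0.026,"z":-0.524,"rx":0,"ry":0,"rz":0,"claw":0.7},{"x":-0.003,"y":0.026,"z":-0.524,"rx":0,"ry":0,"rz":0,"claw":0},{"x":-0.003,"y":0.026,"z":-0.524,"rx":0,"ry":0,"rz":0,"claw":0},{"x":-0.003,"y":0.026,"z":-0.524,"rx":0,"ry":0,"rz":0,"claw":0},{"x":-0.003,"y":0.026,"z":-0.524,"rx":0,"ry":0,"rz":0,"claw":0},{"x":-0.003,"y":0.026,"z":-0.524,"rx":0,"ry":0,"rz":0,"claw":0}]'
```

```text
time_s: 34.35
tcp_pos: [0.4203, 0.1965, -0.018]
ee_rot: [[-0.106, -0.994, 0.001], [-0.994, 0.106, 0.001], [-0.001, -0.001, -1.0]]
wrist_force: [-2.4, 0.7, 5.8]
gripper_width: 0.309
gripper_force: 30.0
```

```bash
python3 -m pendant '[{"x":0,"y":0,"z":0.2,"rx":0,"ry":0,"rz":0,"claw":0},{"x":0,"y":0,"z":0.4,"rx":0,"ry":0,"rz":0,"claw":0},{"x":0.1,"y":-0.15,"z":0.5,"rx":0,"ry":0,"rz":0,"claw":0},{"x":0.25,"y":-0.35,"z":0.5,"rx":0,"ry":0,"rz":0,"claw":0},{"x":0.4,"y":-0.55,"z":0.5,"rx":0,"ry":0,"rz":0,"claw":0},{"x":0.58,"y":-0.731,"z":0.5,"rx":0,"ry":0,"rz":0,"claw":0},{"x":0.77,"y":-0.731,"z":0.5,"rx":0,"ry":0,"rz":0,"claw":0},{"x":0.77,"y":-0.731,"z":0.5,"rx":0,"ry":0,"rz":0,"claw":0}]'
python3 -m pendant '[{"x":0,"y":0,"z":-0.15,"rx":0,"ry":0,"rz":0,"claw":0},{"x":0,"y":0,"z":-0.3,"rx":0,"ry":0,"rz":0,"claw":0},{"x":0,"y":0,"z":-0.4,"rx":0,"ry":0,"rz":0,"claw":0},{"x":0,"y":0,"z":-0.476,"rx":0,"ry":0,"rz":0,"claw":0},{"x":0,"y":0,"z":-0.476,"rx":0,"ry":0,"rz":0,"claw":0},{"x":0,"y":0,"z":-0.476,"rx":0,"ry":0,"rz":0,"claw":0.7},{"x":0,"y":0,"z":-0.476,"rx":0,"ry":0,"rz":0,"claw":0.7},{"x":0,"y":0,"z":-0.476,"rx":0,"ry":0,"rz":0,"claw":0.7}]'
```

```text
time_s: 35.35
tcp_pos: [0.6147, 0.0124, 0.1047]
ee_rot: [[-0.109, -0.994, 0.0], [-0.994, 0.109, -0.0], [0.0, -0.0, -1.0]]
wrist_force: [-0.7, -0.2, -1.2]
gripper_width: 0.313
gripper_force: 30.0
time_s: 36.35
tcp_pos: [0.6126, 0.0135, -0.0125]
ee_rot: [[-0.106, -0.994, 0.001], [-0.994, 0.106, 0.0], [-0.0, -0.001, -1.0]]
wrist_force: [-0.7, -0.8, 0.4]
gripper_width: 0.57
gripper_force: 0.0
```

```bash
python3 -m pendant '[{"x":0,"y":0,"z":0.15,"rx":0,"ry":0,"rz":0,"claw":0.7},{"x":0,"y":0,"z":0.35,"rx":0,"ry":0,"rz":0,"claw":0.7},{"x":0,"y":-0.2,"z":0.55,"rx":0,"ry":0,"rz":-0.3,"claw":0.7},{"x":-0.1,"y":-0.4,"z":0.6,"rx":0,"ry":0,"rz":-0.3,"claw":0.7},{"x":-0.2,"y":-0.6,"z":0.6,"rx":0,"ry":0,"rz":-0.3,"claw":0.7},{"x":-0.3,"y":-0.8,"z":0.6,"rx":0,"ry":0,"rz":-0.3,"claw":0.7},{"x":-0.3,"y":-1,"z":0.6,"rx":0,"ry":0,"rz":-0.3,"claw":0.7},{"x":-0.3,"y":-1,"z":0.6,"rx":0,"ry":0,"rz":-0.3,"claw":0.7}]'
python3 -m pendant '[{"x":-0.286,"y":-0.383,"z":0,"rx":0,"ry":0,"rz":-0.179,"claw":0.5},{"x":-0.286,"y":-0.383,"z":0,"rx":0,"ry":0,"rz":-0.179,"claw":0.5},{"x":-0.286,"y":-0.383,"z":0,"rx":0,"ry":0,"rz":-0.179,"claw":0.5},{"x":-0.286,"y":-0.383,"z":0,"rx":0,"ry":0,"rz":-0.179,"claw":0.5},{"x":-0.286,"y":-0.383,"z":0,"rx":0,"ry":0,"rz":-0.179,"claw":0.5},{"x":-0.286,"y":-0.383,"z":0,"rx":0,"ry":0,"rz":-0.179,"claw":0.5},{"x":-0.286,"y":-0.383,"z":0,"rx":0,"ry":0,"rz":-0.179,"claw":0.5},{"x":-0.286,"y":-0.383,"z":0,"rx":0,"ry":0,"rz":-0.179,"claw":0.5}]'
python3 -c "
from h import *
t=capture('top');s=capture('side')
f=lambda p:cv2.cvtColor(p['color'],cv2.COLOR_RGB2BGR)
cv2.imwrite('pics/v13.png',np.hstack([cv2.resize(f(t)[140:210,190:290],(400,280),interpolation=2),cv2.resize(f(s)[165:245,225:325],(400,280),interpolation=2)]))
for p,n in((t,'t'),(s,'s')):
  for o,z in(('cell',.023),('weight',.02),('holder',.02)):
    print(n,o,[(round(r['conf'],2),np.round(r['centre'],1).tolist(),pix2world(p,r['centre'],z)[:2].round(3).tolist()) for r in search_frame(p,o)[:5]])
"
```

```text
time_s: 37.35
tcp_pos: [0.5367, -0.2395, 0.1371]
ee_rot: [[-0.869, -0.494, 0.001], [-0.494, 0.869, -0.0], [-0.0, -0.001, -1.0]]
wrist_force: [-0.5, 0.1, 0.3]
gripper_width: 0.703
gripper_force: 0.0
time_s: 38.35
tcp_pos: [0.4661, -0.3321, 0.1369]
ee_rot: [[-0.999, 0.039, -0.0], [0.039, 0.999, 0.0], [0.0, 0.0, -1.0]]
wrist_force: [-0.4, -0.1, 0.0]
gripper_width: 0.502
gripper_force: 0.0
t cell [(0.65, [252.8, 171.9], [0.613, -0.022]), (0.22, [150.1, 160.2], [0.642, 0.233])]
t weight []
t holder [(0.84, [277.3, 273.9], [0.362, -0.081]), (0.68, [233.4, 108.2], [0.778, 0.027]), (0.59, [298.1, 232.8], [0.461, -0.134]), (0.58, [267.0, 171.3], [0.615, -0.058]), (0.48, [221.2, 212.2], [0.513, 0.057])]
s cell [(0.78, [262.5, 213.8], [0.609, -0.01])]
s weight [(0.66, [254.5, 207.8], [0.614, 0.022]), (0.57, [400.2, 229.1], [0.803, -0.281]), (0.33, [276.4, 225.4], [0.604, -0.06])]
s holder [(0.83, [212.9, 227.8], [0.492, 0.042]), (0.72, [213.6, 168.9], [0.653, 0.222]), (0.69, [274.8, 226.9], [0.598, -0.061]), (0.65, [201.7, 290.4], [0.353, -0.081]), (0.62, [254.9, 275.0], [0.458, -0.13])]
```

View pics/v13.png

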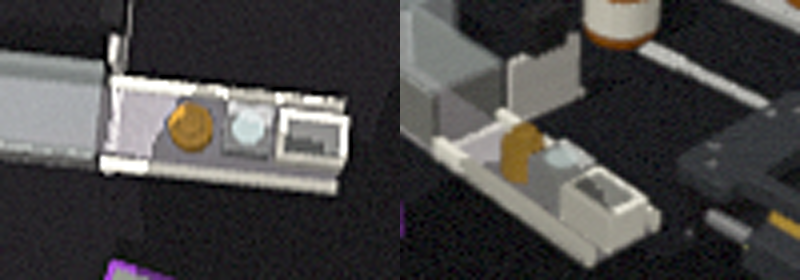

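The pieces lie in line in the trough: weight at (190,125), cell (250,128) and holder (312,135) in the crop. The shutter is clear of the mouth. Now I'll grasp the stick.

```bash
python3 -m pendant '[{"x":0,"y":-0.001,"z":-0.2,"rx":0,"ry":0,"rz":0,"claw":0.5},{"x":0,"y":-0.001,"z":-0.4,"rx":0,"ry":0,"rz":0,"claw":0.5},{"x":0,"y":-0.001,"z":-0.556,"rx":0,"ry":0,"rz":0,"claw":0.5},{"x":0,"y":-0.001,"z":-0.556,"rx":0,"ry":0,"rz":0,"claw":0},{"x":0,"y":-0.001,"z":-0.556,"rx":0,"ry":0,"rz":0,"claw":0},{"x":0,"y":-0.001,"z":-0.556,"rx":0,"ry":0,"rz":0,"claw":0},{"x":0,"y":-0.001,"z":-0.556,"rx":0,"ry":0,"rz":0,"claw":0},{"x":0,"y":-0.001,"z":-0.556,"rx":0,"ry":0,"rz":0,"claw":0}]'
python3 -m pendant '[{"x":0,"y":0,"z":0,"rx":0,"ry":0,"rz":0,"claw":0},{"x":0,"y":0,"z":0.08,"rx":0,"ry":0,"rz":0,"claw":0},{"x":0,"y":0,"z":0.2,"rx":0,"ry":0,"rz":0,"claw":0},{"x":0,"y":0,"z":0.35,"rx":0,"ry":0,"rz":0,"claw":0},{"x":0,"y":0,"z":0.5,"rx":0,"ry":0,"rz":0,"claw":0},{"x":0,"y":0,"z":0.5,"rx":0,"ry":0,"rz":0,"claw":0},{"x":0,"y":0,"z":0.5,"rx":0,"ry":0,"rz":0,"claw":0},{"x":0,"y":0,"z":0.5,"rx":0,"ry":0,"rz":0,"claw":0}]'
```

```text
time_s: 39.75
tcp_pos: [0.4672, -0.3332, -0.0002]
ee_rot: [[-0.999, 0.04, 0.003], [0.04, 0.999, -0.002], [-0.003, -0.001, -1.0]]
wrist_force: [-0.9, 1.2, 6.6]
gripper_width: 0.179
gripper_force: 30.0
time_s: 40.75
tcp_pos: [0.4648, -0.3321, 0.1214]
ee_rot: [[-0.999, 0.041, -0.003], [0.041, 0.999, 0.002], [0.003, 0.001, -1.0]]
wrist_force: [0.5, 0.1, -1.9]
gripper_width: 0.182
gripper_force: 29.9
```

```bash
python3 -m pendant '[{"x":0.06,"y":0.03,"z":0,"rx":0,"ry":0,"rz":0.46,"claw":0},{"x":0.12,"y":0.06,"z":0,"rx":0,"ry":0,"rz":0.46,"claw":0},{"x":0.18,"y":0.09,"z":0,"rx":0,"ry":0,"rz":0.46,"claw":0},{"x":0.25,"y":0.12,"z":0,"rx":0,"ry":0,"rz":0.46,"claw":0},{"x":0.32,"y":0.15,"z":0,"rx":0,"ry":0,"rz":0.46,"claw":0},{"x":0.4,"y":0.18,"z":0,"rx":0,"ry":0,"rz":0.46,"claw":0},{"x":0.458,"y":0.2,"z":0,"rx":0,"ry":0,"rz":0.46,"claw":0},{"x":0.458,"y":0.2,"z":0,"rx":0,"ry":0,"rz":0.46,"claw":0}]'
python3 -m pendant '[{"x":0,"y":0,"z":0,"rx":0,"ry":0,"rz":0.019,"claw":0},{"x":0,"y":0,"z":0,"rx":0,"ry":0,"rz":0.019,"claw":0},{"x":0,"y":0,"z":-0.1,"rx":0,"ry":0,"rz":0.019,"claw":0},{"x":0,"y":0,"z":-0.2,"rx":0,"ry":0,"rz":0.019,"claw":0},{"x":0,"y":0,"z":-0.3,"rx":0,"ry":0,"rz":0.019,"claw":0},{"x":0,"y":0,"z":-0.3,"rx":0,"ry":0,"rz":0.019,"claw":0},{"x":0,"y":0,"z":-0.3,"rx":0,"ry":0,"rz":0.019,"claw":0},{"x":0,"y":0,"z":-0.3,"rx":0,"ry":0,"rz":0.019,"claw":0}]'
python3 - <<'E'
from h import *
t=capture('top');s=capture('side');st=sense();p=st['tcp_pos'];R=st['ee_rot'];print(p,np.degrees(np.arctan2(R[1,1],R[0,1])))
for q,n in((t,'t'),(s,'s')):
  for r in regions_of(q,'stick')[:1]:
    m=r['region'].astype(np.uint8);ys,xs=np.where(m);print(n,r['conf'],r['centre'],xs.min(),xs.max(),ys.min(),ys.max())
  u=np.array([.1063,.9943,0]);b=np.array([p[0],p[1],p[2]+.008])
  print('tip exp',w2p(q,b+.19*u+[0,0,.024]),'grip',w2p(q,b+[0,0,.058]))
hsv=cv2.cvtColor(t['color'],cv2.COLOR_RGB2HSV);m=((hsv[...,1]>70)&(hsv[...,1]<190)&(hsv[...,0]>8)&(hsv[...,0]<25)&(hsv[...,2]>100)).astype(np.uint8)
n,l,stt,c=cv2.connectedComponentsWithStats(m)
for i in range(1,n):
  if stt[i,4]>25: print(stt[i],c[i])
E
```

```text
time_s: 41.75
tcp_pos: [0.5808, -0.282, 0.1209]
ee_rot: [[-0.16, -0.987, -0.003], [-0.987, 0.16, 0.001], [-0.0, 0.003, -1.0]]
wrist_force: [-0.8, 0.3, -1.0]
gripper_width: 0.184
gripper_force: 29.9
time_s: 42.75
tcp_pos: [0.5814, -0.283, 0.0494]
ee_rot: [[-0.106, -0.994, 0.002], [-0.994, 0.106, -0.001], [0.001, -0.003, -1.0]]
wrist_force: [0.2, -0.8, -1.2]
gripper_width: 0.184
gripper_force: 29.9
[ 0.58108489 -0.28280814  0.04909263] 173.89896412307468
t 0.66 [289.0, 173.7] 283 368 165 180
tip exp [284.24690028 173.20511746] grip [369.34044672 179.95129655]
s 0.92 [308.2, 239.2] 283 366 212 278
tip exp [287.54019873 213.49127617] grip [355.24223117 250.49644102]
[114  29  11   8  36] [117.72222222  33.13888889]
[180  28   8  10  32] [183.25     33.46875]
[148  30   7   7  27] [150.55555556  33.62962963]
[105  42  24  23 248] [116.00806452  52.55241935]
[136  43  23  22 250] [147.088  53.208]
[168  43  21  23 266] [178.29699248  54.05263158]
[199  44  20  22 252] [209.20238095  54.70238095]
[231  45  20  22 244] [239.59016393  55.60245902]
[261  47  20  20 255] [269.36078431  56.09803922]
[201 100  17   9  44] [210.95454545 104.34090909]
[291 114   8  30  38] [294.57894737 128.02631579]
[443 119  16   6  33] [449.54545455 120.93939394]
[462 120  16  13  44] [470.06818182 125.70454545]
[370 124   7  14  40] [373.4   130.525]
[444 129  39  50 644] [463.67701863 152.1863354 ]
[479 133   7  24  49] [482.97959184 144.08163265]
[436 140  10   7  28] [440.75       142.67857143]
[362 150  10  17  40] [365.875 158.15 ]
[428 155  24  23  66] [438.53030303 167.06060606]
[284 165  17  16 155] [291.45806452 173.70322581]
[232 166  11  12 107] [237.14953271 171.31775701]
[361 275  25  26  44] [375.54545455 285.31818182]
```

```bash
python3 -m pendant '[{"x":0,"y":0,"z":-0.1,"rx":0,"ry":0,"rz":0,"claw":0},{"x":0,"y":0,"z":-0.184,"rx":0,"ry":0,"rz":0,"claw":0},{"x":0,"y":0,"z":-0.184,"rx":0,"ry":0,"rz":0,"claw":0},{"x":0.005,"y":0.05,"z":-0.184,"rx":0,"ry":0,"rz":0,"claw":0},{"x":0.011,"y":0.1,"z":-0.184,"rx":0,"ry":0,"rz":0,"claw":0},{"x":0.016,"y":0.15,"z":-0.184,"rx":0,"ry":0,"rz":0,"claw":0},{"x":0.021,"y":0.2,"z":-0.184,"rx":0,"ry":0,"rz":0,"claw":0},{"x":0.021,"y":0.2,"z":-0.184,"rx":0,"ry":0,"rz":0,"claw":0}]'
python3 -m pendant '[{"x":0.005,"y":0.05,"z":0,"rx":0,"ry":0,"rz":0,"claw":0},{"x":0.011,"y":0.1,"z":0,"rx":0,"ry":0,"rz":0,"claw":0},{"x":0.016,"y":0.15,"z":0,"rx":0,"ry":0,"rz":0,"claw":0},{"x":0.021,"y":0.2,"z":0,"rx":0,"ry":0,"rz":0,"claw":0},{"x":0.027,"y":0.25,"z":0,"rx":0,"ry":0,"rz":0,"claw":0},{"x":0.032,"y":0.3,"z":0,"rx":0,"ry":0,"rz":0,"claw":0},{"x":0.037,"y":0.35,"z":0,"rx":0,"ry":0,"rz":0,"claw":0},{"x":0.043,"y":0.4,"z":0,"rx":0,"ry":0,"rz":0,"claw":0}]'
```

```text
time_s: 43.95
tcp_pos: [0.5859, -0.2313, 0.0022]
ee_rot: [[-0.105, -0.995, 0.0], [-0.995, 0.105, 0.0], [-0.0, -0.0, -1.0]]
wrist_force: [0.0, 0.4, -1.7]
gripper_width: 0.178
gripper_force: 29.9
time_s: 44.95
tcp_pos: [0.5964, -0.1318, 0.0019]
ee_rot: [[-0.106, -0.994, -0.0], [-0.994, 0.106, -0.0], [0.0, 0.0, -1.0]]
wrist_force: [-0.4, -1.0, -0.3]
gripper_width: 0.184
gripper_force: 29.9
```

```bash
python3 -m pendant '[{"x":0.005,"y":0.05,"z":0,"rx":0,"ry":0,"rz":0,"claw":0},{"x":0.011,"y":0.1,"z":0,"rx":0,"ry":0,"rz":0,"claw":0},{"x":0.016,"y":0.15,"z":0,"rx":0,"ry":0,"rz":0,"claw":0},{"x":0.021,"y":0.2,"z":0,"rx":0,"ry":0,"rz":0,"claw":0},{"x":0.027,"y":0.25,"z":0,"rx":0,"ry":0,"rz":0,"claw":0},{"x":0.032,"y":0.3,"z":0,"rx":0,"ry":0,"rz":0,"claw":0},{"x":0.037,"y":0.35,"z":0,"rx":0,"ry":0,"rz":0,"claw":0},{"x":0.043,"y":0.4,"z":0,"rx":0,"ry":0,"rz":0,"claw":0}]'
python3 -m pendant '[{"x":0.002,"y":0.02,"z":0,"rx":0,"ry":0,"rz":0,"claw":0},{"x":0.004,"y":0.04,"z":0,"rx":0,"ry":0,"rz":0,"claw":0},{"x":0.006,"y":0.06,"z":0,"rx":0,"ry":0,"rz":0,"claw":0},{"x":0.006,"y":0.06,"z":0,"rx":0,"ry":0,"rz":0,"claw":0},{"x":0.006,"y":0.06,"z":0,"rx":0,"ry":0,"rz":0,"claw":0},{"x":0.006,"y":0.06,"z":0,"rx":0,"ry":0,"rz":0,"claw":0},{"x":0.006,"y":0.06,"z":0,"rx":0,"ry":0,"rz":0,"claw":0},{"x":0.006,"y":0.06,"z":0,"rx":0,"ry":0,"rz":0,"claw":0}]'
python3 - <<'E'
from h import *
t=capture('top');s=capture('side')
O=np.array([.6182,.0699]);u=np.array([.1063,.9943]);v=np.array([-.9943,.1063])
for p,n in((t,'t'),(s,'s')):
  for o,z in(('cell',.023),('weight',.02),('holder',.02)):
    print(n,o,[(round(r['conf'],2),((pix2world(p,r['centre'],z)[:2]-O)@np.c_[u,v]).round(3).tolist()) for r in search_frame(p,o)[:5]])
  cv2.imwrite('pics/w_%s.png'%n,cv2.cvtColor(p['color'],cv2.COLOR_RGB2BGR))
E
```

```text
time_s: 45.95
tcp_pos: [0.6072, -0.0318, 0.0019]
ee_rot: [[-0.106, -0.994, -0.0], [-0.994, 0.106, -0.0], [0.0, 0.0, -1.0]]
wrist_force: [-0.2, -1.6, -0.3]
gripper_width: 0.18
gripper_force: 29.9
time_s: 46.95
tcp_pos: [0.6087, -0.0177, 0.002]
ee_rot: [[-0.106, -0.994, 0.0], [-0.994, 0.106, 0.0], [-0.0, -0.0, -1.0]]
wrist_force: [-0.5, 0.0, -1.8]
gripper_width: 0.179
gripper_force: 29.9
t cell []
t weight [(0.36, [0.26, 0.236])]
t holder [(0.62, [-0.027, 0.099]), (0.59, [-0.214, 0.143]), (0.52, [-0.176, 0.238])]
s cell [(0.7, [-0.078, 0.229])]
s weight []
s holder [(0.85, [-0.171, 0.241]), (0.81, [-0.216, 0.145]), (0.6, [-0.041, 0.12])]
```

```bash
python3 -m pendant '[{"x":-0.009,"y":-0.08,"z":0,"rx":0,"ry":0,"rz":0,"claw":0},{"x":-0.017,"y":-0.16,"z":0,"rx":0,"ry":0,"rz":0,"claw":0},{"x":-0.026,"y":-0.24,"z":0,"rx":0,"ry":0,"rz":0,"claw":0},{"x":-0.034,"y":-0.32,"z":0,"rx":0,"ry":0,"rz":0,"claw":0},{"x":-0.043,"y":-0.4,"z":0,"rx":0,"ry":0,"rz":0,"claw":0},{"x":-0.053,"y":-0.5,"z":0,"rx":0,"ry":0,"rz":0,"claw":0},{"x":-0.064,"y":-0.6,"z":0,"rx":0,"ry":0,"rz":0,"claw":0},{"x":-0.064,"y":-0.6,"z":0,"rx":0,"ry":0,"rz":0,"claw":0}]'
python3 -m pendant '[{"x":0,"y":0,"z":0.15,"rx":0,"ry":0,"rz":0,"claw":0},{"x":0,"y":0,"z":0.3,"rx":0,"ry":0,"rz":0,"claw":0},{"x":0,"y":0,"z":0.45,"rx":0,"ry":0,"rz":0,"claw":0},{"x":0,"y":-0.2,"z":0.484,"rx":0,"ry":0,"rz":0,"claw":0},{"x":0,"y":-0.4,"z":0.484,"rx":0,"ry":0,"rz":0,"claw":0},{"x":0,"y":-0.465,"z":0.484,"rx":0,"ry":0,"rz":0,"claw":0},{"x":0,"y":-0.465,"z":0.484,"rx":0,"ry":0,"rz":0,"claw":0},{"x":0,"y":-0.465,"z":0.484,"rx":0,"ry":0,"rz":0,"claw":0}]'
python3 - <<'E'
from h import *
t=capture('top');s=capture('side')
O=np.array([.6182,.0699]);u=np.array([.1063,.9943]);v=np.array([-.9943,.1063])
for p,n in((t,'t'),(s,'s')):
  for o,z in(('cell',.023),('weight',.02),('holder',.02)):
    print(n,o,[(round(r['conf'],2),((pix2world(p,r['centre'],z)[:2]-O)@np.c_[u,v]).round(3).tolist()) for r in search_frame(p,o)[:5]])
f=lambda p:cv2.cvtColor(p['color'],cv2.COLOR_RGB2BGR)
cv2.imwrite('pics/v14.png',np.hstack([cv2.resize(f(t)[110:210,70:290],(440,200),interpolation=2),cv2.resize(f(s)[125:225,145:325],(360,200),interpolation=2)]))
E
```

```text
time_s: 48.35
tcp_pos: [0.5921, -0.1699, 0.0018]
ee_rot: [[-0.109, -0.994, -0.0], [-0.994, 0.109, -0.0], [0.0, 0.0, -1.0]]
wrist_force: [0.6, 1.3, -1.6]
gripper_width: 0.182
gripper_force: 29.9
time_s: 49.35
tcp_pos: [0.5926, -0.2829, 0.1227]
ee_rot: [[-0.105, -0.994, -0.001], [-0.994, 0.105, 0.0], [-0.0, 0.001, -1.0]]
wrist_force: [0.5, 0.3, -1.7]
gripper_width: 0.181
gripper_force: 29.9
t cell []
t weight [(0.59, [0.149, -0.002])]
t holder [(0.79, [-0.176, 0.236]), (0.67, [-0.031, 0.105]), (0.66, [-0.207, 0.132])]
s cell []
s weight [(0.61, [-0.35, -0.165]), (0.53, [-0.077, 0.232])]
s holder [(0.9, [-0.036, 0.123]), (0.68, [-0.173, 0.245]), (0.64, [-0.227, 0.151])]
```

View pics/v14.png

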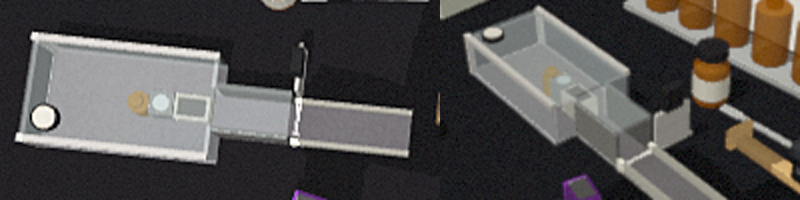

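The trough and tunnel are empty. All three pieces show through the chamber roof at crop (138,102), (161,102) and (192,107). A quick numeric check before closing.

```bash
python3 - <<'E'
from h import *
t=capture('top')
O=np.array([.6182,.0699]);u=np.array([.1063,.9943]);v=np.array([-.9943,.1063])
for x,y in((192,107),(161,102),(138,102),(215,107)):
  print(((pix2world(t,(70+x/2,110+y/2),.038)[:2]-O)@np.c_[u,v]).round(3))
E
```

```text
[ 0.121 -0.   ]
[ 0.159 -0.002]
[0.187 0.001]
[ 0.094 -0.003]
```

```bash
python3 -m pendant '[{"x":-0.06,"y":-0.03,"z":0,"rx":0,"ry":0,"rz":-0.46,"claw":0},{"x":-0.12,"y":-0.06,"z":0,"rx":0,"ry":0,"rz":-0.46,"claw":0},{"x":-0.18,"y":-0.09,"z":0,"rx":0,"ry":0,"rz":-0.46,"claw":0},{"x":-0.25,"y":-0.12,"z":0,"rx":0,"ry":0,"rz":-0.46,"claw":0},{"x":-0.32,"y":-0.15,"z":0,"rx":0,"ry":0,"rz":-0.46,"claw":0},{"x":-0.4,"y":-0.18,"z":0,"rx":0,"ry":0,"rz":-0.46,"claw":0},{"x":-0.505,"y":-0.2,"z":0,"rx":0,"ry":0,"rz":-0.46,"claw":0},{"x":-0.505,"y":-0.2,"z":0,"rx":0,"ry":0,"rz":-0.46,"claw":0}]'
python3 -m pendant '[{"x":0,"y":0,"z":0,"rx":0,"ry":0,"rz":-0.019,"claw":0},{"x":0,"y":0,"z":0,"rx":0,"ry":0,"rz":-0.019,"claw":0},{"x":0,"y":0,"z":-0.1,"rx":0,"ry":0,"rz":-0.019,"claw":0},{"x":0,"y":0,"z":-0.2,"rx":0,"ry":0,"rz":-0.019,"claw":0},{"x":0,"y":0,"z":-0.3,"rx":0,"ry":0,"rz":-0.019,"claw":0},{"x":0,"y":0,"z":-0.36,"rx":0,"ry":0,"rz":-0.019,"claw":0},{"x":0,"y":0,"z":-0.36,"rx":0,"ry":0,"rz":-0.019,"claw":0},{"x":0,"y":0,"z":-0.36,"rx":0,"ry":0,"rz":-0.019,"claw":0}]'
```

```text
time_s: 50.8
tcp_pos: [0.4646, -0.3341, 0.1232]
ee_rot: [[-1.0, -0.013, -0.001], [-0.013, 1.0, 0.0], [0.001, 0.0, -1.0]]
wrist_force: [1.2, 0.7, -1.2]
gripper_width: 0.18
gripper_force: 29.9
time_s: 51.8
tcp_pos: [0.4673, -0.3343, 0.0339]
ee_rot: [[-0.999, 0.04, 0.002], [0.04, 0.999, -0.001], [-0.002, -0.001, -1.0]]
wrist_force: [0.6, -0.4, -1.2]
gripper_width: 0.185
gripper_force: 29.9
```

```bash
python3 -m pendant '[{"x":0,"y":0.004,"z":-0.06,"rx":0,"ry":0,"rz":0,"claw":0},{"x":0,"y":0.004,"z":-0.1,"rx":0,"ry":0,"rz":0,"claw":0},{"x":0,"y":0.004,"z":-0.134,"rx":0,"ry":0,"rz":0,"claw":0},{"x":0,"y":0.004,"z":-0.134,"rx":0,"ry":0,"rz":0,"claw":0},{"x":0,"y":0.004,"z":-0.134,"rx":0,"ry":0,"rz":0,"claw":0},{"x":0,"y":0.004,"z":-0.134,"rx":0,"ry":0,"rz":0,"claw":0.45},{"x":0,"y":0.004,"z":-0.134,"rx":0,"ry":0,"rz":0,"claw":0.45},{"x":0,"y":0.004,"z":-0.134,"rx":0,"ry":0,"rz":0,"claw":0.45}]'
python3 -m pendant '[{"x":0,"y":0,"z":0,"rx":0,"ry":0,"rz":0,"claw":0.45},{"x":0,"y":0,"z":0.1,"rx":0,"ry":0,"rz":0,"claw":0.45},{"x":0,"y":0,"z":0.3,"rx":0,"ry":0,"rz":0,"claw":0.45},{"x":0,"y":0,"z":0.5,"rx":0,"ry":0,"rz":0,"claw":0.45},{"x":0,"y":0.2,"z":0.62,"rx":0,"ry":0,"rz":0,"claw":0.45},{"x":0,"y":0.4,"z":0.62,"rx":0,"ry":0,"rz":0,"claw":0.45},{"x":0,"y":0.6,"z":0.62,"rx":0,"ry":0,"rz":0,"claw":0.45},{"x":0,"y":0.6,"z":0.62,"rx":0,"ry":0,"rz":0,"claw":0.45}]'
python3 - <<'E'
from h import *
t=capture('top')
hsv=cv2.cvtColor(t['color'],cv2.COLOR_RGB2HSV);m=np.zeros((384,512),np.uint8);m[145:255,360:400]=((hsv[...,1]>60)&(hsv[...,2]>60))[145:255,360:400]
n,l,st,c=cv2.connectedComponentsWithStats(m);i=1+st[1:,4].argmax();print(st[i],c[i])
k=cv2.findContours((l==i).astype(np.uint8),0,1)[0][0];print(cv2.minAreaRect(k))
E
```

```text
time_s: 52.8
tcp_pos: [0.4664, -0.3329, -0.0006]
ee_rot: [[-0.999, 0.04, -0.0], [0.04, 0.999, 0.0], [0.0, 0.0, -1.0]]
wrist_force: [0.5, 0.3, -0.2]
gripper_width: 0.416
gripper_force: 0.0
time_s: 53.8
tcp_pos: [0.4663, -0.1805, 0.155]
ee_rot: [[-0.999, 0.036, 0.001], [0.036, 0.999, 0.0], [-0.001, 0.0, -1.0]]
wrist_force: [-0.5, -0.8, -0.6]
gripper_width: 0.454
gripper_force: 0.0
[386 207  14  48 506] [393.48221344 233.83003953]
((392.5, 230.5), (46.99999237060547, 12.999998092651367), 90.0)
```

```bash
python3 -m pendant '[{"x":0.15,"y":0.15,"z":0,"rx":0,"ry":0,"rz":-0.021,"claw":0.5},{"x":0.3,"y":0.3,"z":0,"rx":0,"ry":0,"rz":-0.021,"claw":0.5},{"x":0.45,"y":0.5,"z":0,"rx":0,"ry":0,"rz":-0.021,"claw":0.5},{"x":0.6,"y":0.7,"z":0,"rx":0,"ry":0,"rz":-0.021,"claw":0.5},{"x":0.75,"y":0.85,"z":0,"rx":0,"ry":0,"rz":-0.021,"claw":0.5},{"x":0.843,"y":0.96,"z":0,"rx":0,"ry":0,"rz":-0.021,"claw":0.5},{"x":0.843,"y":0.96,"z":0,"rx":0,"ry":0,"rz":-0.021,"claw":0.5},{"x":0.843,"y":0.96,"z":0,"rx":0,"ry":0,"rz":-0.021,"claw":0.5}]'
```

```text
time_s: 54.85
tcp_pos: [0.6769, 0.0557, 0.1537]
ee_rot: [[-0.994, 0.108, -0.001], [0.108, 0.994, -0.001], [0.001, -0.001, -1.0]]
wrist_force: [0.0, -0.1, 0.4]
gripper_width: 0.5
gripper_force: 0.0
```

```bash
python3 -m pendant '[{"x":0,"y":0.01,"z":-0.2,"rx":0,"ry":0,"rz":0,"claw":0.5},{"x":0,"y":0.01,"z":-0.35,"rx":0,"ry":0,"rz":0,"claw":0.5},{"x":0,"y":0.01,"z":-0.466,"rx":0,"ry":0,"rz":0,"claw":0.5},{"x":0,"y":0.01,"z":-0.466,"rx":0,"ry":0,"rz":0,"claw":0},{"x":0,"y":0.01,"z":-0.466,"rx":0,"ry":0,"rz":0,"claw":0},{"x":0,"y":0.01,"z":-0.466,"rx":0,"ry":0,"rz":0,"claw":0},{"x":0,"y":0.01,"z":-0.466,"rx":0,"ry":0,"rz":0,"claw":0},{"x":0,"y":0.01,"z":-0.466,"rx":0,"ry":0,"rz":0,"claw":0}]'
python3 -m pendant '[{"x":-0.04,"y":0.004,"z":0,"rx":0,"ry":0,"rz":0,"claw":0},{"x":-0.08,"y":0.008,"z":0,"rx":0,"ry":0,"rz":0,"claw":0},{"x":-0.12,"y":0.012,"z":0,"rx":0,"ry":0,"rz":0,"claw":0},{"x":-0.16,"y":0.017,"z":0,"rx":0,"ry":0,"rz":0,"claw":0},{"x":-0.2,"y":0.021,"z":0,"rx":0,"ry":0,"rz":0,"claw":0},{"x":-0.236,"y":0.025,"z":0,"rx":0,"ry":0,"rz":0,"claw":0},{"x":-0.236,"y":0.025,"z":0,"rx":0,"ry":0,"rz":0,"claw":0},{"x":-0.236,"y":0.025,"z":0,"rx":0,"ry":0,"rz":0,"claw":0}]'
```

```text
time_s: 55.85
tcp_pos: [0.6779, 0.0591, 0.0397]
ee_rot: [[-0.994, 0.106, 0.002], [0.106, 0.994, -0.001], [-0.002, -0.0, -1.0]]
wrist_force: [-1.3, -3.0, 5.7]
gripper_width: 0.161
gripper_force: 30.0
time_s: 56.85
tcp_pos: [0.6184, 0.0653, 0.0396]
ee_rot: [[-0.994, 0.106, 0.001], [0.106, 0.994, -0.001], [-0.001, -0.001, -1.0]]
wrist_force: [-1.6, -4.3, 8.0]
gripper_width: 0.161
gripper_force: 30.0
```

```bash
python3 -m pendant '[{"x":-0.006,"y":0.001,"z":0,"rx":0,"ry":0,"rz":0,"claw":0},{"x":-0.012,"y":0.001,"z":0,"rx":0,"ry":0,"rz":0,"claw":0},{"x":-0.018,"y":0.002,"z":0,"rx":0,"ry":0,"rz":0,"claw":0},{"x":-0.018,"y":0.002,"z":0,"rx":0,"ry":0,"rz":0,"claw":0},{"x":-0.018,"y":0.002,"z":0,"rx":0,"ry":0,"rz":0,"claw":0},{"x":-0.018,"y":0.002,"z":0,"rx":0,"ry":0,"rz":0,"claw":0},{"x":-0.018,"y":0.002,"z":0,"rx":0,"ry":0,"rz":0,"claw":0},{"x":-0.018,"y":0.002,"z":0,"rx":0,"ry":0,"rz":0,"claw":0}]'
python3 -m pendant '[{"x":-0.005,"y":0,"z":0,"rx":0,"ry":0,"rz":0,"claw":0.5},{"x":-0.005,"y":0,"z":0,"rx":0,"ry":0,"rz":0,"claw":0.5},{"x":-0.005,"y":0,"z":0,"rx":0,"ry":0,"rz":0,"claw":0.5},{"x":-0.005,"y":0,"z":0.1,"rx":0,"ry":0,"rz":0,"claw":0.5},{"x":-0.005,"y":0,"z":0.3,"rx":0,"ry":0,"rz":0,"claw":0.5},{"x":-0.005,"y":0,"z":0.5,"rx":0,"ry":0,"rz":0,"claw":0.5},{"x":-0.4,"y":0.5,"z":0.5,"rx":0,"ry":0,"rz":0,"claw":0.5},{"x":-0.8,"y":1,"z":0.5,"rx":0,"ry":0,"rz":0,"claw":0.5}]'
python3 -m pendant '[{"x":-0.4,"y":0.5,"z":0.1,"rx":0,"ry":0,"rz":0,"claw":0.5},{"x":-0.4,"y":0.6,"z":0.1,"rx":0,"ry":0,"rz":0,"claw":0.5},{"x":-0.4,"y":0.8,"z":0.1,"rx":0,"ry":0,"rz":0,"claw":0.5},{"x":-0.4,"y":0.8,"z":0.1,"rx":0,"ry":0,"rz":0,"claw":0.5},{"x":-0.4,"y":0.8,"z":0.1,"rx":0,"ry":0,"rz":0,"claw":0.5},{"x":-0.4,"y":0.8,"z":0.1,"rx":0,"ry":0,"rz":0,"claw":0.5},{"x":-0.4,"y":0.8,"z":0.1,"rx":0,"ry":0,"rz":0,"claw":0.5},{"x":-0.4,"y":0.8,"z":0.1,"rx":0,"ry":0,"rz":0,"claw":0.5}]'
python3 - <<'E'
from h import *
t=capture('top');s=capture('side')
hsv=cv2.cvtColor(t['color'],cv2.COLOR_RGB2HSV);m=np.zeros((384,512),np.uint8);m[145:255,360:400]=((hsv[...,1]>60)&(hsv[...,2]>90))[145:255,360:400]
k=max(cv2.findContours(m,0,1)[0],key=cv2.contourArea);print(cv2.minAreaRect(k),"was 378.1 197.5, 85.2x15; ")
for p in(s,t):
  for o in('shutter','stick'):
    for r in regions_of(p,o)[:1]:
      ys,xs=np.where(r['region']);print(o,round(r['conf'],2),r['centre'],xs.min(),xs.max(),ys.min(),ys.max())
O=np.array([.6182,.0699]);u=np.array([.1063,.9943]);v=np.array([-.9943,.1063])
g=cv2.cvtColor(t['color'],cv2.COLOR_RGB2GRAY)
b=g[150:177,205:225];print('tab dark rows',np.where((b[:,9:13].mean(1)<60))[0]+150)
E
```

```text
time_s: 57.85
tcp_pos: [0.6184, 0.0654, 0.0397]
ee_rot: [[-0.994, 0.105, 0.009], [0.105, 0.994, -0.0], [-0.009, 0.001, -1.0]]
wrist_force: [8.9, -7.4, 0.9]
gripper_width: 0.158
gripper_force: 30.0
time_s: 58.85
tcp_pos: [0.5339, 0.1653, 0.1634]
ee_rot: [[-0.994, 0.108, 0.001], [0.108, 0.994, 0.001], [-0.001, 0.001, -1.0]]
wrist_force: [0.3, 0.8, -1.1]
gripper_width: 0.497
gripper_force: 0.0
time_s: 59.85
tcp_pos: [0.4351, 0.3633, 0.188]
ee_rot: [[-0.994, 0.108, -0.0], [0.108, 0.994, -0.0], [0.0, -0.0, -1.0]]
wrist_force: [-0.5, -0.1, -0.0]
gripper_width: 0.502
gripper_force: 0.0
((378.1045837402344, 198.00592041015625), (86.18443298339844, 15.043102264404297), 89.14490509033203) was 378.1 197.5, 85.2x15; 
shutter 0.58 [239.5, 191.7] 233 252 174 206
stick 0.78 [356.6, 313.2] 324 397 271 344
shutter 0.6 [148.9, 162.7] 78 275 125 190
stick 0.57 [375.5, 202.7] 370 386 155 240
tab dark rows [150 151 152 153 154 159 160 161 162 163 164 165 166 167 168 169 170 171
 172]
```

```bash
python3 -c "
from station import *
print(finish_job())"
```

```text
the job is handed in; nothing more can be done
None
```

The job is handed in at about 60 s of the 210 s allowed: the cell, white holder and brass weight (the only pieces on the bench) measured inside the chamber, the shutter is shut against its stop, and the stick is back in its rack, though no verdict came back.

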